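# Load the cleaning-test caddy in order of size

## Task

Load the caddy for the next cleaning test: stand the small white pot, the larger cream pot, the plain black-capped vial and the brown bottle each in the well bored for its size, so that the row runs from smallest to largest with every container upright and right down on the floor of its well. Carry them upright, set them down without dropping them, and let go of them all.

Things in the scene. Friction and masses are not known exactly. Their poses are not given: they have to be found in the camera images.
- caddy: Bench caddy for cleaning tests: a pale wooden block with a darker plinth and end cheeks and a low steel bar at either end, 302 mm long over the plinth, 324 mm over the bars, 112 mm wide, 54 mm high, fixed to the table, lying in any direction. Four round wells stand in one row on its centre line, growing in width from one end to the other. Origin: centre of the underside; x along the row towards the widest well, z up.
- well_1: Well 1 of the caddy: a round blind hole with a cork liner, 35.5 mm across, 12 mm deep, its rim widened by a 3 mm chamfer. Origin: centre of the well's floor, 42 mm above the table; z up; x along the caddy towards the widest well. The narrowest, at one end of the row, at x = -112 mm from the caddy's centre.
- well_2: Well 2 of the caddy: a round blind hole with a cork liner, 45.5 mm across, 18 mm deep, its rim widened by a 3 mm chamfer. Origin: centre of the well's floor, 36 mm above the table; z up; x along the caddy towards the widest well. The second narrowest, at x = -58 mm from the caddy's centre.
- well_3: Well 3 of the caddy: a round blind hole with a cork liner, 57 mm across, 24 mm deep, its rim widened by a 3 mm chamfer. Origin: centre of the well's floor, 30 mm above the table; z up; x along the caddy towards the widest well. The second widest, at x = +7.5 mm from the caddy's centre.
- well_4: Well 4 of the caddy: a round blind hole with a cork liner, 80 mm across, 24 mm deep, its rim widened by a 3 mm chamfer. Origin: centre of the well's floor, 30 mm above the table; z up; x along the caddy towards the widest well. The widest, at the other end, at x = +90 mm from the caddy's centre.
- pot_small: The smallest container: a squat white plastic pot with a white lid, round, 27 mm across, 33 mm tall, about 20 g, standing loose on the table. Origin: centre of its underside; z up.
- pot_large: The second smallest: a cream-white plastic pot with a white lid, round, 36 mm across the body and 38 mm across the lid (the top 16 mm), 58 mm tall, about 20 g, standing loose on the table. Origin: centre of its underside; z up.
- swab_vial: The second largest: a clear straight-sided vial with a plain black cap (no green strip, unlike the group of vials at the near left, which are not part of the job), round, 47 mm across, 124 mm tall, cap the top 22 mm, about 30 g, standing loose on the table. Origin: centre of its underside; z up.
- solvent_bottle: The largest: a brown glass bottle, round body 69 mm across up to its shoulder, narrowing to a black cap 28 mm across whose sides span 122 to 142 mm above the underside; 142 mm tall, about 0.36 kg; it can be lifted by the cap. Standing loose on the table. Origin: centre of its underside; z up.
Not all that is in view belongs to the job. Leave any turquoise look-alike of the swab_vial alone.

How it is judged:
By the outcome, as a careful person would: the job done as asked, in the order asked, and still so for the second after the job is handed in, with the robot touching nothing.
It also fails if it takes over 128 s, if anything falls off the work surface, if the arm or the gripper's body presses on something with over 40 N, if the wrist force passes 120 N, or if a joint passes its speed limit or range.

## Robot

A 7-joint arm with a two-finger parallel gripper is mounted at the origin on the work surface; the furniture and walls round the work are solid. World frame = base frame: x ahead of the robot, y to its left, z up, the work surface at z = 0. Lengths are in m, angles in rad, forces in N, time in s.
With the tool pointing down it reaches from about 0.35 to 0.9 m from the base axis. Payload 7.2 kg.
Tool frame: the origin (TCP) lies at the very end of the fingers, on their centre line; the grasp point (between the pads) lies 19 mm behind it; x points along the fingers, y is the direction in which the jaws open and shut, and the axes are right-handed (so a half turn about x gives the same grasp; the last joint's range is limited). The gripper opens to 88 mm and grips with 3 to 60 N. Pads are 20 mm wide; open, the fingers measure 115 mm over their backs; the gripper's body (75 mm by 178 mm) begins 61 mm behind the grasp point.
Start: joints at [1.158, 0.411, -0.013, 1.596, 0.006, 1.134, -0.082], TCP at [0.211, -0.588, 0.223] pointing down, gripper open.
Joint ranges: [-2.95, 2.95], [-0.29, 1.99], [-1.47, 1.44], [0.14, 2.54], [-1.03, 4.17], [0.13, 1.85], [-2.86, 2.86]. Speed limits (rad/s): [2.39, 2.39, 3.01, 3.01, 3.14, 3.14, 3.14].

## Interface

Orientations are given as [roll, pitch, yaw] about the fixed x, y, z axes, in that order (R = Rz(yaw) Ry(pitch) Rx(roll)).
In Python, from bench import r gives the robot as it stands. The module is installed in compiled form; this text tells all that it offers.
- The arm moves only by the tool apply_moves, never from a script. Its argument "plan" is a list that holds one entry, the list of rows, each a list of 7 numbers: the shift along the tool's x, y, z normalised to -1 to 1, where 1 is 25 mm, then the turn, a rotation vector about the tool's x, y, z normalised to -1 to 1, where 1 is 0.08 rad, then the gripper's target within -1 to 1 (shut at 1, half-way at 0, fully open at -1). In form: [[[x, y, z, wx, wy, wz, claw], ...]]. A call has 1 to 5 rows; each row shifts and turns the commanded pose from where the row before left it, along the tool's axes as they then stand; what a row does not reach is not made up. A row lasts 1/12 s, in which the tool goes at most 41.7 mm and 7.16 degrees, less where a joint would pass 70% of its speed; a pose out of reach is approached as far as the arm can. A call with a number of a shift or a turn outside -1 to 1 is refused whole. A call with a gripper value outside its range is refused whole. The fingers move at their own pace and stop on an object; "grip_force" is the grip in N (left out, the last holds). Time passes only in rows, so rows that do not move let the fingers close. It gives the time, the measured TCP pose, the force and the opening at its end, in the units of the state.
- r.observe(): the state, without advancing time (a new reading comes with each control period).
- r.read_camera(name): name is "scene" or "top" or "wrist"; returns the picture (384x512x3 uint8, blue, green, red); there is no depth.
- r.get_calibration(name): a dict with "mtx" (3x3 intrinsics, pixels), "world_from_camera" (4x4, takes a point from camera to world coordinates); the wrist camera has in their place "hand_eye" (4x4, takes a point from camera to tool coordinates, whose origin is the TCP and whose axes are the tool frame's). Camera axes: x right, y down, z forward; pixel columns grow to the right and rows downward; lengths in m; the calibration is good to about 2 mm. The wrist camera is an equidistant fisheye: a pixel r from the principal point sees the ray r / f radians off the axis. A picture is of the moment at which its call begins: read the wrist's pose just before it. get_calibration takes no time and is no camera call.
- r.job_done(): hands the job in, once; it reports no verdict.
The state is a dict: "clock": time; "joint_positions": joint angles; "joint_vel": joint speeds; "joint_efforts": joint torques, N m; "eef_pos": TCP position; "tcp_rot": TCP orientation; "ft_force": force on the tool from outside, world axes, zero at the start; "wrist_torque": the same for the moment, N m; "finger_gap": finger opening in m.
Only numpy, scipy, OpenCV 4.12 (cv2) and the standard library are available. Lean on these libraries where they do the work, as an engineer would, in place of code of your own. Each camera call takes 0.05 s, during which the arm holds its last target. There are 200 camera calls.

## Working session

There is one attempt and no reset: what is moved stays moved. The work goes in short steps, Python scripts to look and compute and a tool call to move; the robot and the scene stay as the last step left them, time stands still between calls to the robot, and variables do not carry over. Pictures are saved under pics/ and viewed, about 12 in all and at most 16, crops included, and the job is handed in when it is done.

Besides the shell and the picture viewer there is one more tool, called after "Request:" in YAML: its name, and indented under it one key for each argument. apply_moves: Moves the arm, as the interface text tells. Its arguments: {"type":"object","properties":{"plan":{"type":"array","items":{"type":"array","items":{"type":"array","items":{"type":"number","minimum":-1,"maximum":1}}}},"grip_force":{"type":"number"}},"required":["plan"]}

```bash
mkdir -p pics; cat > h.py <<'E'
import numpy as np, cv2
from scipy.spatial.transform import Rotation as R
from bench import r
def snap(n,f):
    s=r.observe(); im=r.read_camera(n); cv2.imwrite('pics/'+f,im); return s,im
def ray(n,px,s=None):
    c=r.get_calibration(n); K=np.array(c['mtx']); px=np.atleast_2d(px).astype(float)
    d=np.c_[(px[:,0]-K[0,2])/K[0,0],(px[:,1]-K[1,2])/K[1,1]]
    if n=='wrist':
        th=np.linalg.norm(d,axis=1)+1e-12
        d=np.c_[d*(np.sin(th)/th)[:,None],np.cos(th)]
        T=np.eye(4);T[:3,:3]=R.from_euler('xyz',s['tcp_rot']).as_matrix();T[:3,3]=s['eef_pos'];T=T@np.array(c['hand_eye'])
    else:
        d=np.c_[d,np.ones(len(d))];T=np.array(c['world_from_camera'])
    return T[:3,3],d@T[:3,:3].T
def onz(n,px,z,s=None):
    o,d=ray(n,px,s); return o+d*((z-o[2])/d[:,2])[:,None]
def proj(n,p,s=None):
    c=r.get_calibration(n);K=np.array(c['mtx']);p=np.atleast_2d(p)
    if n=='wrist':
        T=np.eye(4);T[:3,:3]=R.from_euler('xyz',s['tcp_rot']).as_matrix();T[:3,3]=s['eef_pos'];T=T@np.array(c['hand_eye'])
    else: T=np.array(c['world_from_camera'])
    q=(p-T[:3,3])@T[:3,:3]
    if n=='wrist':
        rr=np.linalg.norm(q[:,:2],axis=1)+1e-12; th=np.arctan2(rr,q[:,2]); u=q[:,:2]*(th/rr)[:,None]
    else: u=q[:,:2]/q[:,2:]
    return np.c_[u[:,0]*K[0,0]+K[0,2],u[:,1]*K[1,1]+K[1,2]]
E
python3 - <<'E'
from h import *
s=r.observe();print(s)
ims=[snap(n,n+'0.png')[1] for n in('scene','top','wrist')]
for n in('scene','top','wrist'):
    c=r.get_calibration(n);print(n,{k:np.round(np.array(v),4).tolist() for k,v in c.items()})
for n,i in zip('stw',ims): cv2.imwrite(f'pics/{n}0.png',cv2.resize(i,(800,600),interpolation=cv2.INTER_CUBIC))
E
```

```text
{'clock': 0.0, 'joint_positions': array([ 1.15776551,  0.41190153, -0.01274096,  1.59702065,  0.00561148,
        1.13427786, -0.08218269]), 'joint_vel': array([-0.000123  ,  0.00018873, -0.00163697,  0.00286107,  0.00102952,
       -0.00156603,  0.00177174]), 'joint_efforts': array([ 2.20570480e-03, -5.87958705e+01,  6.43062852e-01, -2.91078919e+01,
       -5.37092064e-02,  1.82027259e-02,  1.96935162e-04]), 'eef_pos': array([ 0.21108188, -0.58775628,  0.22181748]), 'tcp_rot': array([-1.50083685,  1.5692247 ,  1.98565984]), 'ft_force': array([-0.29512423,  0.20273707, -0.87270988]), 'wrist_torque': array([ 0.00883321, -0.03162332,  0.02322874]), 'finger_gap': 0.08786060825936455}
scene {'mtx': [[444.3151, 0.0, 260.7239], [0.0, 444.3151, 201.9222], [0.0, 0.0, 1.0]], 'world_from_camera': [[-0.7424, -0.3292, 0.5835, -0.0862], [-0.6697, 0.3872, -0.6337, 0.7805], [-0.0173, -0.8612, -0.5079, 0.6011], [0.0, 0.0, 0.0, 1.0]]}
top {'mtx': [[396.606, 0.0, 260.9007], [0.0, 396.606, 191.3346], [0.0, 0.0, 1.0]], 'world_from_camera': [[-0.0292, -0.9955, 0.0906, 0.4244], [-0.9995, 0.0304, 0.0121, 0.0929], [-0.0148, -0.0902, -0.9958, 1.3084], [0.0, 0.0, 0.0, 1.0]]}
wrist {'mtx': [[297.3186, 0.0, 251.3083], [0.0, 297.3186, 190.1118], [0.0, 0.0, 1.0]], 'hand_eye': [[-0.0003, -0.2415, 0.9704, -0.1619], [1.0, -0.0007, 0.0001, 0.0004], [0.0007, 0.9704, 0.2415, -0.0657], [0.0, 0.0, 0.0, 1.0]]}
```

View pics/s0.png

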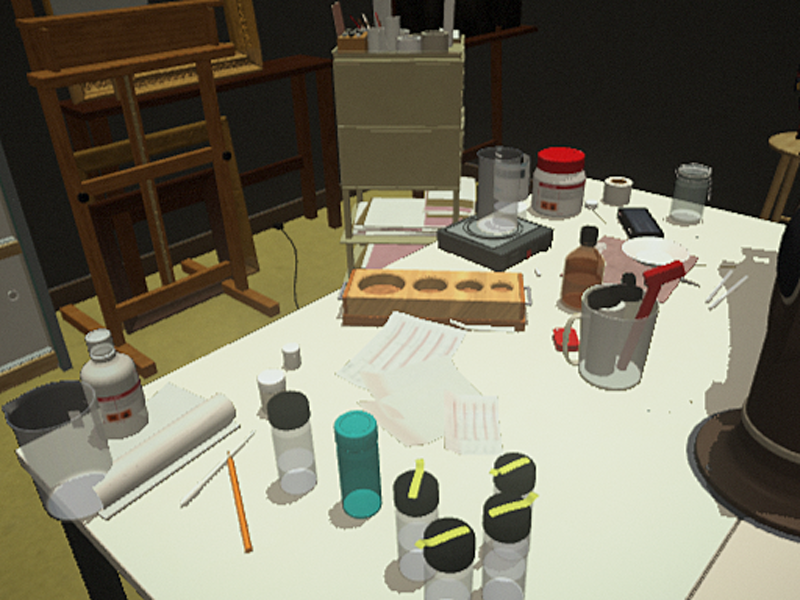

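View pics/t0.png

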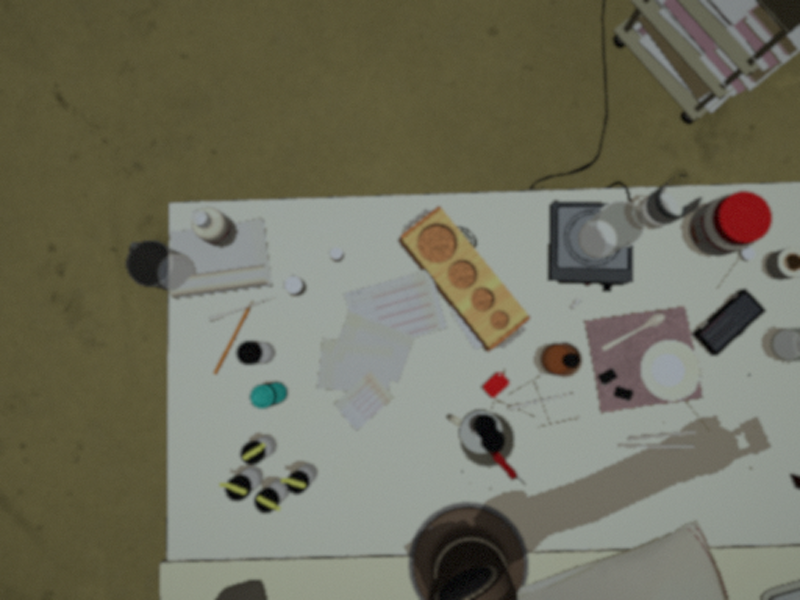

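Scene view (800x600): caddy at (435,300), well 4 at its left end, pots at (291,355) and (271,387), plain vial at (292,440), brown bottle at (583,270). Top view: wells (437,243), (462,274), (484,299), (500,319), pots (336,254) and (294,285), vial cap (249,352), bottle cap (571,360). Next I triangulate these.

```bash
python3 - <<'E'
from h import *
k=1.5625
T=dict(ps=(336,254),pl=(294,285),v=(249,352),b=(571,360),w4=(437,243),w3=(462,274),w2=(484,299),w1=(500,319))
S=dict(ps=(291,350),pl=(271,376),v=(291,398),b=(590,231),w4=(382,283),w3=(430,284),w2=(469,286),w1=(502,287))
for n in T:
    a,da=ray('top',np.array(T[n])/k);b,db=ray('scene',np.array(S[n])/k);da=da[0]/np.linalg.norm(da);db=db[0]/np.linalg.norm(db)
    A=np.c_[da,-db];t=np.linalg.lstsq(A,b-a,rcond=None)[0];p,q=a+t[0]*da,b+t[1]*db
    print(n,np.round((p+q)/2,3),'gap',round(np.linalg.norm(p-q),4),'reach',np.linalg.norm(p[:2]).round(3))
s=r.observe();print(R.from_euler('xyz',s['tcp_rot']).as_matrix().round(3))
E
```

```text
ps [0.639 0.255 0.027] gap 0.0021 reach 0.689
pl [0.574 0.339 0.055] gap 0.0001 reach 0.667
v [0.438 0.411 0.127] gap 0.0049 reach 0.603
b [ 0.405 -0.197  0.135] gap 0.0045 reach 0.452
w4 [0.651 0.044 0.052] gap 0.0028 reach 0.654
w3 [ 0.585 -0.005  0.053] gap 0.0024 reach 0.586
w2 [ 0.534 -0.047  0.049] gap 0.0002 reach 0.536
w1 [ 0.491 -0.079  0.05 ] gap 0.0034 reach 0.499
[[-0.     0.338 -0.941]
 [ 0.001 -0.941 -0.338]
 [-1.    -0.001  0.   ]]
```

View pics/w0.png

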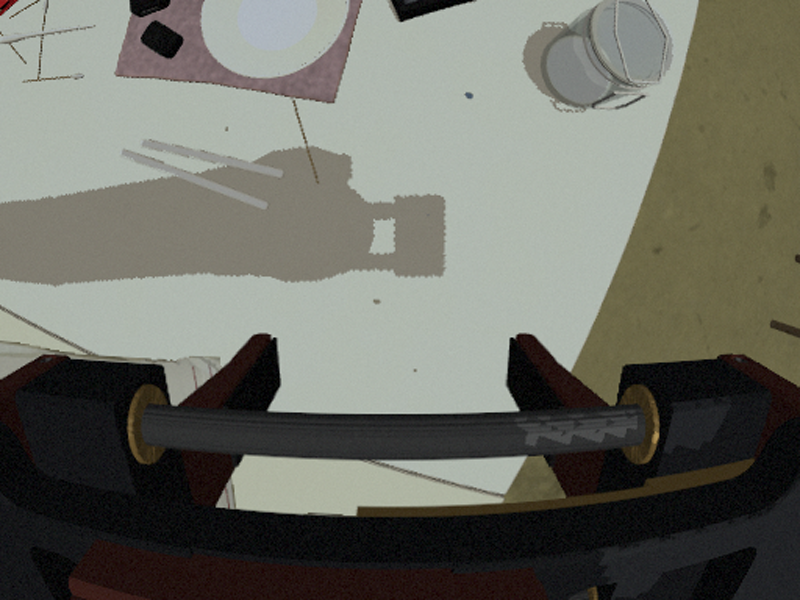

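Triangulated heights (27, 55, 127, 135, ~51 mm) agree with the text. I will keep one wrist orientation throughout, with the jaws square to the row.

```bash
cat >> h.py <<'E'
def go(x,y,z,row=37.6):
    """tool-axis shift (units 25mm) and turn (units .08rad) to reach point with jaw square to the row"""
    s=r.observe();M=R.from_euler('xyz',s['tcp_rot']).as_matrix()
    a=np.radians(row-90);Y=np.array([np.cos(a),np.sin(a),0]);X=np.array([0,0,-1.]);W=np.c_[X,Y,np.cross(X,Y)]
    d=W.T@(np.array([x,y,z])-s['eef_pos'])/.025
    print('t%.1f'%s['clock'],'pos',s['eef_pos'].round(4),'shift(in aligned tool)',d.round(2),'turn',(R.from_matrix(M.T@W).as_rotvec()/.08).round(2),'gap',round(s['finger_gap'],4),'F',s['ft_force'].round(1))
E
python3 -c "
from h import *
go(.62,.23,.22)"
```

```text
t0.1 pos [ 0.2111 -0.5879  0.222 ] shift(in aligned tool) [  0.08 -15.94 -32.92] turn [-3.89 -0.    0.01] gap 0.0883 F [-0.6  0.1 -0.7]
```

Request:
apply_moves:
  plan:
    - [[0,0,0,-0.97,0,0,-1],[0,0,0,-0.97,0,0,-1],[0,0,0,-0.97,0,0,-1],[0,0,0,-0.97,0,0,-1]]

```text
clock: 0.48
eef_pos: [0.2112, -0.588, 0.2223]
tcp_rot: [-1.835, 1.57, 1.966]
ft_force: [0.4, -0.2, -0.2]
finger_gap: 0.0881
```

Request:
apply_moves:
  plan:
    - [[0,-0.46,-0.94,0,0,0,-1],[0,-0.46,-0.94,0,0,0,-1],[0,-0.46,-0.94,0,0,0,-1],[0,-0.46,-0.94,0,0,0,-1],[0,-0.46,-0.94,0,0,0,-1]]

```text
clock: 0.9
eef_pos: [0.2696, -0.4697, 0.2223]
tcp_rot: [-1.631, 1.57, 2.166]
ft_force: [0.7, -0.1, -0.0]
finger_gap: 0.0878
```

Request:
apply_moves:
  plan:
    - [[0,-0.46,-0.94,0,0,0,-1],[0,-0.46,-0.94,0,0,0,-1],[0,-0.46,-0.94,0,0,0,-1],[0,-0.46,-0.94,0,0,0,-1],[0,-0.46,-0.94,0,0,0,-1]]

```text
clock: 1.32
eef_pos: [0.3277, -0.3526, 0.2225]
tcp_rot: [-0.854, 1.571, 2.943]
ft_force: [0.3, -0.5, 0.5]
finger_gap: 0.0877
```

Request:
apply_moves:
  plan:
    - [[0,-0.46,-0.94,0,0,0,-1],[0,-0.46,-0.94,0,0,0,-1],[0,-0.46,-0.94,0,0,0,-1],[0,-0.46,-0.94,0,0,0,-1],[0,-0.46,-0.94,0,0,0,-1]]

```text
clock: 1.73
eef_pos: [0.3858, -0.2354, 0.2226]
tcp_rot: [-0.235, 1.571, -2.721]
ft_force: [-0.1, 0.3, -0.1]
finger_gap: 0.0874
```

Request:
apply_moves:
  plan:
    - [[0,-0.46,-0.94,0,0,0,-1],[0,-0.46,-0.94,0,0,0,-1],[0,-0.46,-0.94,0,0,0,-1],[0,-0.46,-0.94,0,0,0,-1],[0,0,0,0,0,0,-1]]

```text
clock: 2.15
eef_pos: [0.434, -0.1381, 0.2228]
tcp_rot: [-2.852, 1.569, 0.95]
ft_force: [0.5, -0.0, 0.3]
finger_gap: 0.088
```

```bash
python3 -c "
from h import *
go(.62,.23,.22); s,i=snap('wrist','w1.png'); print(s['tcp_rot'])
for n,p in dict(w1=(.491,-.079,.054),w2=(.534,-.047,.054),w3=(.585,-.005,.054),w4=(.651,.044,.054)).items(): print(n,proj('wrist',p,s).round(0))
cv2.imwrite('pics/w1b.png',cv2.resize(i,(800,600),interpolation=cv2.INTER_CUBIC))"
```

```text
t2.1 pos [ 0.434  -0.1381  0.2228] shift(in aligned tool) [  0.11  -7.13 -14.88] turn [ 0.06 -0.03  0.01] gap 0.088 F [ 0.5 -0.   0.3]
[-2.85237546  1.56865743  0.95048026]
w1 [[240. 104.]]
w2 [[241.  57.]]
w3 [[240.   3.]]
w4 [[242. -55.]]
```

View pics/w1b.png

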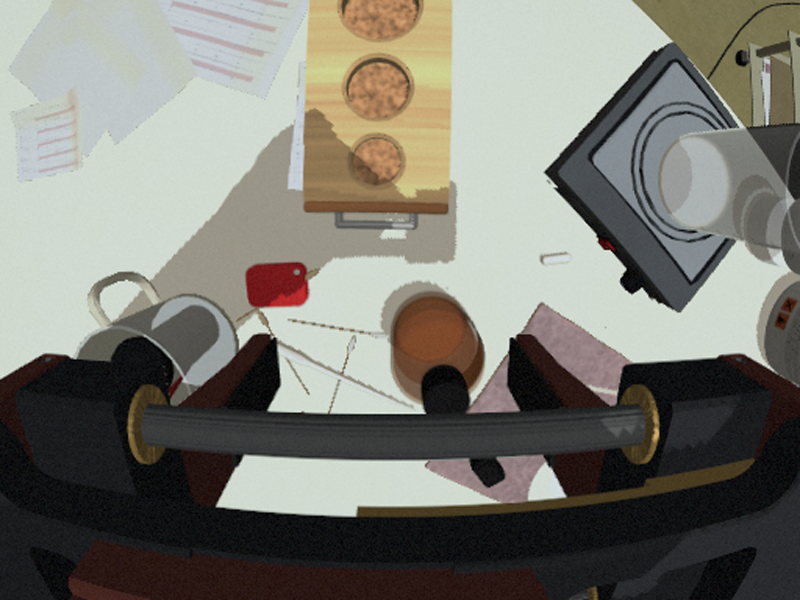

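Wrist view: wells 1 and 2 at (377,160) and (378,88), within ~2 px of prediction. The row is aligned with the image column, so 37.6° is right. The bottle is at (440,345), between the fingers' lines, and the mug is to the left.

Request:
apply_moves:
  plan:
    - [[0,-0.2,-0.9,0,0,0,-1],[0,-0.2,-0.9,0,0,0,-1],[0,-0.2,-0.9,0,0,0,-1],[0,-0.2,-0.9,0,0,0,-1],[0,0,0,0,0,0,-1]]

```text
clock: 2.62
eef_pos: [0.4932, -0.0695, 0.2226]
tcp_rot: [-2.854, 1.569, 0.946]
ft_force: [0.1, -0.1, 0.9]
finger_gap: 0.0877
```

```bash
cat > wells.py <<'E'
from h import *
s,i=snap('wrist','w2.png')
hsv=cv2.cvtColor(i,cv2.COLOR_BGR2HSV)
D={1:28,2:33,3:39,4:50}
for n,(p,d) in {1:((.491,-.079),.0415),2:((.534,-.047),.0515),3:((.585,-.005),.063),4:((.651,.044),.086)}.items():
    # rectified patch of plane z=.054 at 0.5mm/px; rim circle = radial gradient search via Hough
    N=121;g=(np.arange(-N,N+1))*.0005
    P=np.stack(np.meshgrid(g,g),-1).reshape(-1,2)+p
    q=proj('wrist',np.c_[P,np.full(len(P),.054)],s).astype(np.float32).reshape(2*N+1,2*N+1,2)
    pt=cv2.remap(i,q[...,0],q[...,1],cv2.INTER_LINEAR); gr=cv2.cvtColor(pt,cv2.COLOR_BGR2GRAY)
    cv2.imwrite(f'pics/well{n}.png',pt)
    c=cv2.HoughCircles(gr,cv2.HOUGH_GRADIENT,1,200,param1=60,param2=10,minRadius=int(d*1000-9),maxRadius=int(d*1000+4))
    if c is not None: c=c[0,0];print(n,np.round(np.array(p)+(c[:2]-N)*.0005,4),'dia',c[2])
E
python3 wells.py; python3 -c "
import cv2,numpy as np
cv2.imwrite('pics/wells.png',np.hstack([cv2.imread(f'pics/well{n}.png')[::1,::1] for n in (1,2,3)]))
from h import *
go(.62,.23,.22)"
```

```text
1 [ 0.4918 -0.0782] dia 41.0
2 [ 0.5353 -0.0462] dia 44.1
3 [ 0.5878 -0.0068] dia 62.6
4 [0.6538 0.0422] dia 84.4
t2.7 pos [ 0.4919 -0.0714  0.2223] shift(in aligned tool) [  0.09  -6.42 -11.42] turn [ 0.02 -0.    0.01] gap 0.0876 F [-0.5 -0.1  0.2]
```

Request:
apply_moves:
  plan:
    - [[0,-0.71,-0.93,0,0,0,-1],[0,-0.71,-0.93,0,0,0,-1],[0,-0.71,-0.93,0,0,0,-1],[0,-0.71,-0.93,0,0,0,-1],[0,-0.71,-0.93,0,0,0,-1]]

```text
clock: 3.08
eef_pos: [0.5293, 0.0678, 0.2225]
tcp_rot: [0.601, 1.569, -1.888]
ft_force: [0.9, -0.4, -0.5]
finger_gap: 0.0877
```

Request:
apply_moves:
  plan:
    - [[0,-0.71,-0.93,0,0,0,-1],[0,-0.71,-0.93,0,0,0,-1],[0,-0.71,-0.93,0,0,0,-1],[0,-0.71,-0.93,0,0,0,-1],[0,-0.71,-0.93,0,0,0,-1]]

```text
clock: 3.5
eef_pos: [0.5681, 0.2088, 0.2223]
tcp_rot: [0.757, 1.569, -1.732]
ft_force: [0.4, -0.4, 1.1]
finger_gap: 0.0878
```

Request:
apply_moves:
  plan:
    - [[0,-0.71,-0.93,0,0,0,-1],[0,-0.71,-0.93,0,0,0,-1],[0,0,0,0,0,0,-1]]

```text
clock: 3.75
eef_pos: [0.5825, 0.2707, 0.222]
tcp_rot: [-1.808, 1.568, 1.993]
ft_force: [-1.2, -0.1, 0.0]
finger_gap: 0.0879
```

```bash
python3 -c "
from h import *
go(.639,.255,.22); s,i=snap('wrist','w3.png')
for n,p in dict(ps=(.639,.255,.033),pl=(.574,.339,.058),v=(.438,.411,.124)).items(): print(n,(proj('wrist',p,s)*1.5625).round(0))
cv2.imwrite('pics/w3b.png',cv2.resize(i,(800,600),interpolation=cv2.INTER_CUBIC))"
```

```text
t3.8 pos [0.5825 0.2707 0.222 ] shift(in aligned tool) [ 0.08  1.88 -1.41] turn [ 0.04 -0.01  0.03] gap 0.0879 F [-1.2 -0.1  0. ]
ps [[455. 225.]]
pl [[309. 228.]]
v [[102. 338.]]
```

View pics/w3b.png

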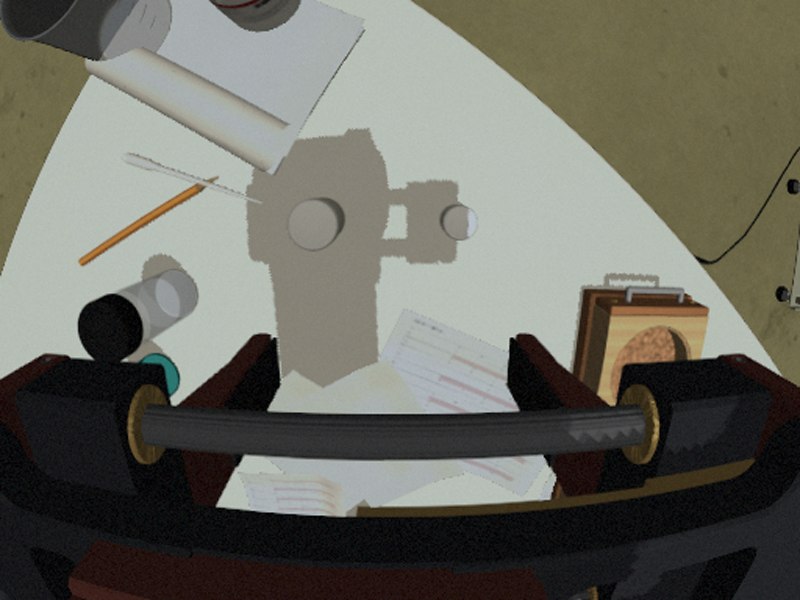

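Pot_small lid at (459,221), pot_large lid at (315,224), vial cap at (111,327). I convert these on their lid planes and triangulate with the top view.

```bash
python3 -c "
from h import *
s=r.observe()
k=1.5625
W=dict(ps=((458.5,221.5),(336,254),.033),pl=((314.5,224),(294,285),.058),v=((111,327),(249,352),.124))
for n,(w,t,z) in W.items():
    a,da=ray('wrist',np.array(w)/k,s);b,db=ray('top',np.array(t)/k);da=da[0];db=db[0]
    q=np.linalg.lstsq(np.c_[da,-db],b-a,rcond=None)[0];P=a+q[0]*da;Q=b+q[1]*db
    print(n,'plane',onz('wrist',np.array(w)/k,z,s)[0].round(4),'tri',((P+Q)/2).round(4),np.linalg.norm(P-Q).round(4))
go(*onz('wrist',np.array((458.5,221.5))/k,.033,s)[0][:2],.10,36.6)
"
```

```text
ps plane [0.6426 0.2508 0.033 ] tri [0.6403 0.253  0.0394] 0.005
pl plane [0.5786 0.3344 0.058 ] tri [0.5759 0.3378 0.0485] 0.0056
v plane [0.4511 0.4054 0.124 ] tri [0.4395 0.4147 0.1078] 0.0061
t3.8 pos [0.5825 0.2679 0.2218] shift(in aligned tool) [ 4.87  1.98 -1.52] turn [0.24 0.01 0.01] gap 0.088 F [-0.7 -0.4 -0.1]
```

Request:
apply_moves:
  plan:
    - [[0.8,0.38,-0.31,0.24,0,0,-1],[0.8,0.38,-0.31,0,0,0,-1],[0.8,0.38,-0.31,0,0,0,-1],[0.8,0.38,-0.31,0,0,0,-1],[0.8,0.38,-0.31,0,0,0,-1]]

```text
clock: 4.22
eef_pos: [0.6432, 0.2477, 0.1215]
tcp_rot: [0.924, 1.568, -1.584]
ft_force: [0.2, -0.4, -0.7]
finger_gap: 0.0878
```

Request:
apply_moves:
  plan:
    - [[0,0,0,0,0,0,-1],[0,0,0,0,0,0,-1]]

```text
clock: 4.38
eef_pos: [0.642, 0.2483, 0.1213]
tcp_rot: [0.11, 1.567, -2.398]
ft_force: [-0.2, 1.1, -0.5]
finger_gap: 0.0877
```

```bash
python3 -c "
from h import *
go(.642,.2537,.12,36.6); s,i=snap('wrist','w4.png')
print((proj('wrist',(.642,.2537,.033),s)*1.5625).round(0))
cv2.imwrite('pics/w4b.png',cv2.resize(i,(800,600),interpolation=cv2.INTER_CUBIC)[150:480,150:650])"
```

```text
t4.4 pos [0.642  0.2483 0.1213] shift(in aligned tool) [ 0.05 -0.17 -0.13] turn [-0.07  0.04 -0.  ] gap 0.0877 F [-0.2  1.1 -0.5]
[[384. 297.]]
```

View pics/w4b.png

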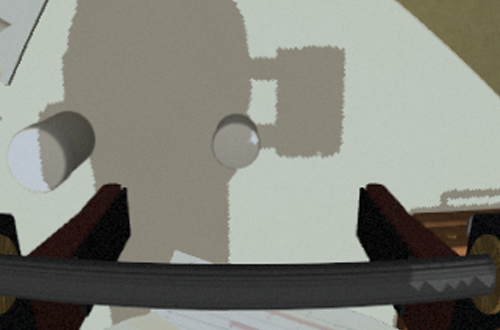

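Pot_small lid at (385,292) in the full frame, about 5 px further along the row than predicted. I correct by 3 mm, then descend and grip.

Request:
apply_moves:
  plan:
    - [[0.8,-0.17,-0.25,-0.07,0,0,-1],[0.9,0,0,0,0,0,-1],[0.9,0,0,0,0,0,-1],[0.8,0,0,0,0,0,-1],[0.5,0,0,0,0,0,-1]]

```text
clock: 4.85
eef_pos: [0.6441, 0.2585, 0.0251]
tcp_rot: [1.103, 1.57, -1.397]
ft_force: [-0.6, -0.0, -1.1]
finger_gap: 0.0878
```

Request:
apply_moves:
  plan:
    - [[0.25,0,0,0,0,0,-1],[0,0,0,0,0,0,-1],[0,0,0,0,0,0,0.2]]
  grip_force: 8

```text
clock: 5.1
eef_pos: [0.6452, 0.2592, 0.0202]
tcp_rot: [2.939, 1.569, 0.439]
ft_force: [-0.7, -0.1, 0.3]
finger_gap: 0.0836
```

```bash
python3 -c "
from h import *
go(.6444,.2555,.017,36.6); s,i=snap('wrist','w5.png')
cv2.imwrite('pics/w5b.png',cv2.resize(i,(800,600),interpolation=cv2.INTER_CUBIC)[200:500,200:600])"
```

```text
t5.1 pos [0.6452 0.2592 0.0202] shift(in aligned tool) [0.13 0.1  0.11] turn [ 0.03 -0.02 -0.  ] gap 0.0836 F [-0.7 -0.1  0.3]
```

View pics/w5b.png

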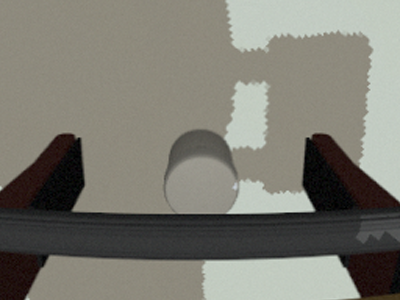

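```bash
python3 -c "
from h import *
s=r.observe()
p=onz('wrist',np.array((402,386))/1.5625,.033,s)[0];print(p.round(4));go(p[0],p[1],.0165,36.6)"
```

```text
[0.6445 0.254  0.033 ]
t5.2 pos [0.6455 0.2593 0.0206] shift(in aligned tool) [0.16 0.15 0.16] turn [ 0.03 -0.03 -0.01] gap 0.0804 F [ 0.1 -0.2  0.4]
```

Request:
apply_moves:
  plan:
    - [[0.14,0.15,0.15,0,0,0,0],[0,0,0,0,0,0,1],[0,0,0,0,0,0,1],[0,0,0,0,0,0,1],[0,0,0,0,0,0,1]]

```text
clock: 5.57
eef_pos: [0.6441, 0.2537, 0.0157]
tcp_rot: [3.003, 1.57, 0.503]
ft_force: [-0.4, 0.4, -0.4]
finger_gap: 0.0472
```

Request:
apply_moves:
  plan:
    - [[0,0,0,0,0,0,1],[0,0,0,0,0,0,1],[0,0,0,0,0,0,1]]

```text
clock: 5.82
eef_pos: [0.6439, 0.2537, 0.0154]
tcp_rot: [-0.723, 1.571, 3.06]
ft_force: [-0.7, 0.9, 0.2]
finger_gap: 0.0275
```

```bash
python3 -c "
from h import *
go(.4918,-.0782,.14,36.6)"
```

```text
t5.8 pos [0.6439 0.2537 0.0154] shift(in aligned tool) [-4.99  7.03 12.8 ] turn [0.04 0.   0.  ] gap 0.0275 F [-0.7  0.9  0.2]
```

Gripped (27.5 mm). Lifting and carrying to well 1.

Request:
apply_moves:
  plan:
    - [[-0.3,0,0,0,0,0,1],[-0.7,0,0,0,0,0,1],[-1,0,0,0,0,0,1],[-1,0,0,0,0,0,1],[-1,0.1,0.24,0,0,0,1]]

```text
clock: 6.23
eef_pos: [0.6405, 0.2493, 0.1169]
tcp_rot: [-2.182, 1.57, 1.602]
ft_force: [0.6, -0.2, 0.9]
finger_gap: 0.0261
```

Request:
apply_moves:
  plan:
    - [[-1,0.4,0.7,0,0,0,1],[0,0.5,0.91,0,0,0,1],[0,0.5,0.91,0,0,0,1],[0,0.5,0.91,0,0,0,1],[0,0.5,0.91,0,0,0,1]]

```text
clock: 6.65
eef_pos: [0.5891, 0.1341, 0.1412]
tcp_rot: [2.364, 1.57, -0.136]
ft_force: [-0.1, -0.4, -0.2]
finger_gap: 0.0255
```

Request:
apply_moves:
  plan:
    - [[0,0.5,0.91,0,0,0,1],[0,0.5,0.91,0,0,0,1],[0,0.5,0.91,0,0,0,1],[0,0.5,0.91,0,0,0,1],[0,0.5,0.91,0,0,0,1]]

```text
clock: 7.07
eef_pos: [0.5353, 0.0158, 0.141]
tcp_rot: [2.162, 1.57, -0.338]
ft_force: [0.0, -0.5, -0.8]
finger_gap: 0.0259
```

Request:
apply_moves:
  plan:
    - [[0,0.5,0.91,0,0,0,1],[0,0.5,0.91,0,0,0,1],[0,0.5,0.91,0,0,0,1],[0,0.4,0.6,0,0,0,1],[0,0.15,0.3,0,0,0,1]]

```text
clock: 7.48
eef_pos: [0.493, -0.0813, 0.1409]
tcp_rot: [0.965, 1.569, -1.538]
ft_force: [-0.4, -0.7, -1.0]
finger_gap: 0.0258
```

Request:
apply_moves:
  plan:
    - [[0,0,0,0,0,0,1],[0,0,0,0,0,0,1],[0,0,0,0,0,0,1]]

```text
clock: 7.73
eef_pos: [0.4946, -0.077, 0.1407]
tcp_rot: [3.113, 1.57, 0.615]
ft_force: [-0.9, 0.2, -0.1]
finger_gap: 0.0257
```

```bash
cat > look.py <<'E'
from h import *
import sys
x,y,z=map(float,sys.argv[1:4]); f=sys.argv[4]
go(x,y,z,36.6); s,i=snap('wrist','raw_'+f); 
big=cv2.resize(i,(1536,1152),interpolation=cv2.INTER_CUBIC)
for n,(p,d) in {1:((.4918,-.0782),.0415),2:((.5353,-.0462),.0515),3:((.5878,-.0068),.063),4:((.6538,.0422),.086)}.items():
    a=np.linspace(0,6.28,60)
    q=proj('wrist',np.c_[p[0]+d/2*np.cos(a),p[1]+d/2*np.sin(a),np.full(60,.054)],s)*3
    cv2.polylines(big,[q.astype(int)],True,(0,255,0),1)
cv2.imwrite('pics/'+f,big[300:900,350:1150])
E
python3 look.py .4918 -.0782 .0575 p6.png
```

```text
t7.7 pos [ 0.4946 -0.077   0.1407] shift(in aligned tool) [ 3.33 -0.03  0.12] turn [ 0.06 -0.01 -0.  ] gap 0.0257 F [-0.9  0.2 -0.1]
```

View pics/p6.png

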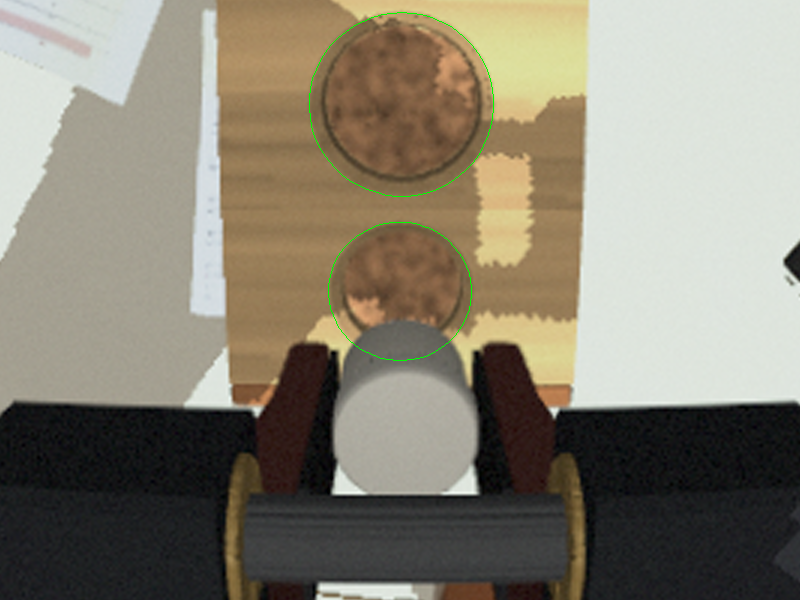

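Green rim circles from my well estimates sit on the actual rims. The pot lid centre is at about (405,433) in the crop. I check its offset from the TCP.

```bash
python3 -c "
from h import *
s=r.observe();print(s['eef_pos'].round(4))
p=onz('wrist',np.array((755,733))/3,s['eef_pos'][2]+.0176,s)[0];print((p-s['eef_pos']).round(4))
go(s['eef_pos'][0]+.4918-p[0],s['eef_pos'][1]-.0782-p[1],.0575,36.6)"
```

```text
[ 0.4945 -0.0769  0.1406]
[ 0.0004 -0.0004  0.0176]
t7.8 pos [ 0.4945 -0.0769  0.1406] shift(in aligned tool) [ 3.32 -0.05  0.12] turn [ 0.06 -0.01  0.  ] gap 0.0257 F [1.1 0.9 0.2]
```

Request:
apply_moves:
  plan:
    - [[0.5,-0.04,0.12,0,0,0,1],[0.8,0,0,0,0,0,1],[0.7,0,0,0,0,0,1],[0.5,0,0,0,0,0,1],[0.4,0,0,0,0,0,1]]

```text
clock: 8.2
eef_pos: [0.4908, -0.0781, 0.0667]
tcp_rot: [-1.326, 1.57, 2.459]
ft_force: [-0.4, 0.7, -0.6]
finger_gap: 0.0257
```

Request:
apply_moves:
  plan:
    - [[0.2,0,0,0,0,0,1],[0.1,0,0,0,0,0,1],[0.06,0,0,0,0,0,1],[0,0,0,0,0,0,1]]

```text
clock: 8.53
eef_pos: [0.4912, -0.0793, 0.0591]
tcp_rot: [2.416, 1.57, -0.083]
ft_force: [-0.8, 0.1, -1.0]
finger_gap: 0.0254
```

```bash
python3 -c "
from h import *
go(.4918,-.0782,.0574,36.6)"
```

```text
t8.5 pos [ 0.4912 -0.0793  0.0591] shift(in aligned tool) [ 0.07 -0.02 -0.04] turn [ 0.04 -0.   -0.  ] gap 0.0254 F [-0.8  0.1 -1. ]
```

Request:
apply_moves:
  plan:
    - [[0.04,0,0,0,0,0,1],[0.03,0,0,0,0,0,1],[0,0,0,0,0,0,1]]

```text
clock: 8.78
eef_pos: [0.4911, -0.0796, 0.0574]
tcp_rot: [2.112, 1.57, -0.388]
ft_force: [-0.3, 0.2, 0.1]
finger_gap: 0.0257
```

Request:
apply_moves:
  plan:
    - [[0.04,0,0,0,0,0,1],[0,0,0,0,0,0,1]]

```text
clock: 8.95
eef_pos: [0.4911, -0.0793, 0.0568]
tcp_rot: [2.225, 1.57, -0.275]
ft_force: [-1.8, 0.3, 5.2]
finger_gap: 0.0259
```

```bash
python3 look.py .4918 -.0782 .0574 p7.png
```

```text
t8.9 pos [ 0.4911 -0.0793  0.0568] shift(in aligned tool) [-0.03 -0.02 -0.05] turn [ 0.04 -0.01 -0.01] gap 0.0259 F [-1.8  0.3  5.2]
```

View pics/p7.png

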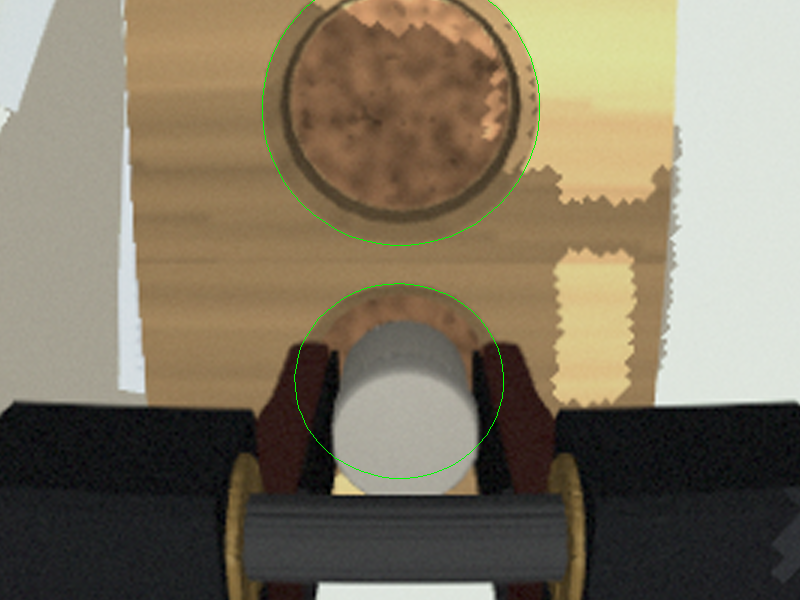

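Contact (5 N) came at the expected height with the pot inside well 1. Releasing and heading for pot_large.

Request:
apply_moves:
  plan:
    - [[-0.02,0,0,0,0,0,0.4],[0,0,0,0,0,0,0],[0,0,0,0,0,0,-1],[0,0,0,0,0,0,-1],[-0.5,0,0,0,0,0,-1]]

```text
clock: 9.42
eef_pos: [0.4894, -0.0795, 0.0676]
tcp_rot: [-0.819, 1.567, 2.965]
ft_force: [0.5, 0.2, 0.2]
finger_gap: 0.0497
```

Request:
apply_moves:
  plan:
    - [[-1,0,0,0,0,0,-1],[-1,0,0,0,0,0,-1],[-1,-0.805,-0.912,0,0,0,-1],[-0.6,-0.805,-0.912,0,0,0,-1],[0,-0.805,-0.912,0,0,0,-1]]

```text
clock: 9.83
eef_pos: [0.5116, 0.0105, 0.1626]
tcp_rot: [2.428, 1.565, -0.074]
ft_force: [0.5, 0.4, -0.6]
finger_gap: 0.083
```

Request:
apply_moves:
  plan:
    - [[0,-0.805,-0.912,0,0,0,-1],[0,-0.805,-0.912,0,0,0,-1],[0,-0.805,-0.912,0,0,0,-1],[0,-0.805,-0.912,0,0,0,-1],[0,-0.805,-0.912,0,0,0,-1]]

```text
clock: 10.25
eef_pos: [0.5407, 0.1599, 0.159]
tcp_rot: [0.54, 1.571, -1.96]
ft_force: [0.3, 0.5, -0.3]
finger_gap: 0.088
```

Request:
apply_moves:
  plan:
    - [[0,-0.805,-0.912,0,0,0,-1],[0,-0.805,-0.912,0,0,0,-1],[0,-0.805,-0.912,0,0,0,-1],[0,-0.805,-0.912,0,0,0,-1],[0,-0.6,-0.7,0,0,0,-1]]

```text
clock: 10.67
eef_pos: [0.5703, 0.303, 0.1589]
tcp_rot: [-1.779, 1.57, 2.005]
ft_force: [0.7, 0.2, 0.8]
finger_gap: 0.088
```

Request:
apply_moves:
  plan:
    - [[0,-0.2,-0.2,0,0,0,-1],[0,0,0,0,0,0,-1],[0,0,0,0,0,0,-1],[0,0,0,0,0,0,-1]]

```text
clock: 11.0
eef_pos: [0.5718, 0.3051, 0.1589]
tcp_rot: [0.816, 1.569, -1.686]
ft_force: [0.9, -0.7, 0.1]
finger_gap: 0.0879
```

```bash
cat > lid.py <<'E'
from h import *
import sys
# white/black lid found by Hough near a predicted point; metric circle on plane z
def lid(p,z,d,blackvial=False,tag='lid'):
    s,i=snap('wrist',tag+'_raw.png'); N=100;g=np.arange(-N,N+1)*.0005
    P=np.stack(np.meshgrid(g,g),-1).reshape(-1,2)+p
    q=proj('wrist',np.c_[P,np.full(len(P),z)],s).astype(np.float32).reshape(2*N+1,2*N+1,2)
    pt=cv2.remap(i,q[...,0],q[...,1],cv2.INTER_LINEAR);gr=cv2.GaussianBlur(cv2.cvtColor(pt,cv2.COLOR_BGR2GRAY),(5,5),0)
    c=cv2.HoughCircles(gr,cv2.HOUGH_GRADIENT,1,300,param1=40,param2=8,minRadius=int(d*1000)-3,maxRadius=int(d*1000)+3)
    if c is None: print('none');c=[[[N,N,5]]]
    c=np.array(c)[0,0];w=np.array(p)+(c[:2]-N)*.0005;print('lid',w.round(4),'dia mm',c[2])
    pt=cv2.resize(pt,None,fx=2,fy=2);cv2.circle(pt,(int(2*c[0]),int(2*c[1])),int(2*c[2]),(0,255,0),1);cv2.imwrite(f'pics/{tag}.png',pt)
    return w
E
python3 -c "
from lid import *
w=lid((.5795,.3373),.058,.038,tag='pl');go(w[0],w[1],.032,36.6)
"
```

```text
lid [0.5767 0.3396] dia mm 37.1
t11.1 pos [0.572  0.305  0.1591] shift(in aligned tool) [ 5.08 -1.   -0.98] turn [ 0.01  0.01 -0.01] gap 0.088 F [-0.4 -0.6 -1. ]
```

View pics/pl.png

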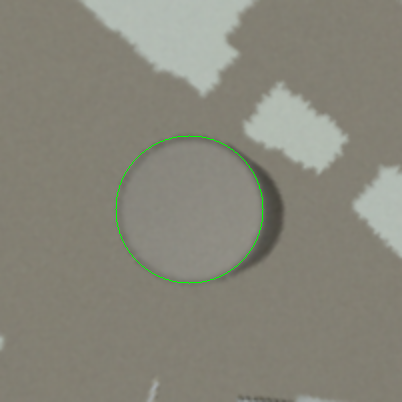

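Green circle (37 mm) sits exactly on the cream pot's lid. Descending onto it.

Request:
apply_moves:
  plan:
    - [[0.4,-0.5,-0.5,0,0,0,-1],[1,-0.5,-0.48,0,0,0,-1],[1,0,0,0,0,0,-1],[1,0,0,0,0,0,-1],[0.8,0,0,0,0,0,-1]]

```text
clock: 11.47
eef_pos: [0.5762, 0.3399, 0.0525]
tcp_rot: [0.525, 1.569, -1.976]
ft_force: [0.7, -0.4, 0.1]
finger_gap: 0.0881
```

Request:
apply_moves:
  plan:
    - [[0.6,0,0,0,0,0,-1],[0.28,0,0,0,0,0,-1],[0,0,0,0,0,0,-1]]

```text
clock: 11.72
eef_pos: [0.5759, 0.3403, 0.0308]
tcp_rot: [0.078, 1.568, -2.423]
ft_force: [-0.8, 0.0, 0.2]
finger_gap: 0.0879
```

```bash
python3 -c "
from h import *
go(.5767,.3396,.032,36.6)"
```

```text
t11.7 pos [0.5759 0.3403 0.0308] shift(in aligned tool) [-0.05  0.04 -0.01] turn [ 0.02  0.03 -0.  ] gap 0.0879 F [-0.8  0.   0.2]
```

Request:
apply_moves:
  plan:
    - [[0,0,0,0,0,0,1],[0,0,0,0,0,0,1],[0,0,0,0,0,0,1],[0,0,0,0,0,0,1],[0,0,0,0,0,0,1]]

```text
clock: 12.13
eef_pos: [0.5766, 0.3421, 0.033]
tcp_rot: [2.933, 1.57, 0.433]
ft_force: [-0.1, -0.1, -0.6]
finger_gap: 0.0576
```

Request:
apply_moves:
  plan:
    - [[0,0,0,0,0,0,1],[0,0,0,0,0,0,1],[-0.3,0,0,0,0,0,1],[-0.7,0,0,0,0,0,1],[-1,0,0,0,0,0,1]]

```text
clock: 12.55
eef_pos: [0.575, 0.341, 0.081]
tcp_rot: [-0.095, 1.567, -2.595]
ft_force: [0.4, -0.1, -0.6]
finger_gap: 0.0367
```

```bash
python3 -c "
from h import *
go(.5353,-.0462,.143,36.6)"
```

```text
t12.6 pos [0.575 0.341 0.081] shift(in aligned tool) [-2.48 11.49 10.51] turn [0.04 0.05 0.  ] gap 0.0367 F [ 0.4 -0.1 -0.6]
```

Request:
apply_moves:
  plan:
    - [[-1,0.1,0.1,0,0,0,1],[-1,0.4,0.35,0,0,0,1],[-0.48,0.88,0.81,0,0,0,1],[0,0.88,0.81,0,0,0,1],[0,0.88,0.81,0,0,0,1]]

```text
clock: 12.97
eef_pos: [0.5658, 0.2355, 0.1459]
tcp_rot: [2.826, 1.568, 0.327]
ft_force: [0.2, -0.9, -0.0]
finger_gap: 0.0365
```

Request:
apply_moves:
  plan:
    - [[0,0.88,0.81,0,0,0,1],[0,0.88,0.81,0,0,0,1],[0,0.88,0.81,0,0,0,1],[0,0.88,0.81,0,0,0,1],[0,0.88,0.81,0,0,0,1]]

```text
clock: 13.38
eef_pos: [0.55, 0.0858, 0.1448]
tcp_rot: [2.309, 1.57, -0.191]
ft_force: [1.1, 0.4, -0.4]
finger_gap: 0.0368
```

Request:
apply_moves:
  plan:
    - [[0,0.88,0.81,0,0,0,1],[0,0.88,0.81,0,0,0,1],[0,0.88,0.81,0,0,0,1],[0,0.88,0.75,0,0,0,1],[0,0.4,0.4,0,0,0,1]]

```text
clock: 13.8
eef_pos: [0.5368, -0.0493, 0.1446]
tcp_rot: [0.973, 1.569, -1.53]
ft_force: [-0.4, -0.8, -0.7]
finger_gap: 0.0368
```

Request:
apply_moves:
  plan:
    - [[0,0,0,0,0,0,1],[0,0,0,0,0,0,1],[0,0,0,0,0,0,1]]

```text
clock: 14.05
eef_pos: [0.5374, -0.0435, 0.1446]
tcp_rot: [-3.027, 1.57, 0.758]
ft_force: [-0.6, -0.1, -0.7]
finger_gap: 0.0365
```

```bash
python3 look.py .5353 -.0462 .068 p8.png
```

```text
t14.1 pos [ 0.5374 -0.0435  0.1446] shift(in aligned tool) [3.06 0.04 0.13] turn [ 0.05 -0.01  0.  ] gap 0.0365 F [-0.6 -0.1 -0.7]
```

View pics/p8.png

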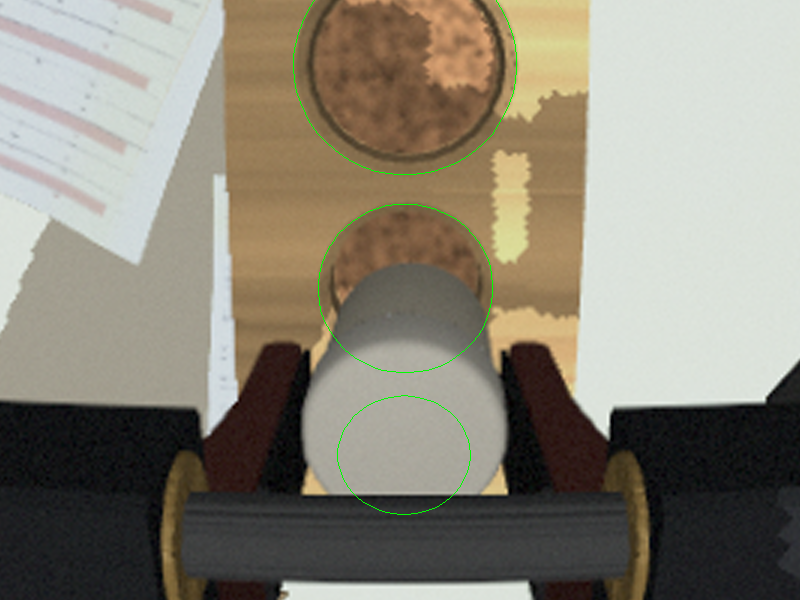

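```bash
python3 -c "
from h import *
s=r.observe();print(s['eef_pos'].round(4))
p=onz('wrist',np.array((755,738))/3,s['eef_pos'][2]+.025,s)[0];print((p-s['eef_pos']).round(4))
go(s['eef_pos'][0]+.5353-p[0],s['eef_pos'][1]-.0462-p[1],.068,36.6)"
```

```text
[ 0.5375 -0.0431  0.1445]
[0.0023 0.001  0.025 ]
t14.1 pos [ 0.5375 -0.0431  0.1445] shift(in aligned tool) [3.06 0.02 0.24] turn [ 0.06 -0.01  0.  ] gap 0.0368 F [ 0.6  0.5 -0.8]
```

Request:
apply_moves:
  plan:
    - [[0.4,0.03,0.1,0,0,0,1],[0.7,0,0.09,0,0,0,1],[0.7,0,0,0,0,0,1],[0.5,0,0,0,0,0,1],[0.3,0,0,0,0,0,1]]

```text
clock: 14.52
eef_pos: [0.5329, -0.0475, 0.0771]
tcp_rot: [-0.843, 1.568, 2.942]
ft_force: [-0.5, 0.3, -0.6]
finger_gap: 0.0362
```

Request:
apply_moves:
  plan:
    - [[0.15,0,0,0,0,0,1],[0.06,0,0,0,0,0,1],[0.06,0,0,0,0,0,1],[0,0,0,0,0,0,1]]

```text
clock: 14.85
eef_pos: [0.5348, -0.048, 0.0734]
tcp_rot: [2.29, 1.569, -0.21]
ft_force: [-0.2, -0.8, 4.6]
finger_gap: 0.0363
```

Request:
apply_moves:
  plan:
    - [[0.04,0,0,0,0,0,1],[0.04,0,0,0,0,0,1],[0,0,0,0,0,0,1]]

```text
clock: 15.1
eef_pos: [0.5352, -0.0478, 0.0719]
tcp_rot: [2.389, 1.568, -0.11]
ft_force: [-1.4, 0.3, 9.3]
finger_gap: 0.0366
```

```bash
python3 -c "
from h import *
go(.5353,-.0462,.068,36.6)"
```

```text
t15.1 pos [ 0.5352 -0.0478  0.0719] shift(in aligned tool) [ 0.16 -0.05 -0.04] turn [ 0.04 -0.02 -0.02] gap 0.0366 F [-1.4  0.3  9.3]
```

Contact at the height expected for the floor of well 2. Release, rise, and look back at both pots before going on.

Request:
apply_moves:
  plan:
    - [[-0.05,0,0,0,0,0,0.2],[0,0,0,0,0,0,0],[0,0,0,0,0,0,-1],[0,0,0,0,0,0,-1],[-0.4,0,0,0,0,0,-1]]

```text
clock: 15.52
eef_pos: [0.5326, -0.0483, 0.0804]
tcp_rot: [-0.742, 1.568, 3.042]
ft_force: [-0.7, -0.4, -0.6]
finger_gap: 0.0595
```

Request:
apply_moves:
  plan:
    - [[-1,0,0,0,0,0,-1],[-1,0,0.5,0,0,0,-1],[-1,0,1,0,0,0,-1],[-1,0,1,0,0,0,-1],[-1,0,1,0,0,0,-1]]

```text
clock: 15.93
eef_pos: [0.4628, -0.1007, 0.2081]
tcp_rot: [-2.081, 1.57, 1.703]
ft_force: [0.5, -0.2, -0.1]
finger_gap: 0.0874
```

Request:
apply_moves:
  plan:
    - [[-1,0,0.5,0,0,0,-1],[0,0,0,0,0,0,-1],[0,0,0,0,0,0,-1]]

```text
clock: 16.18
eef_pos: [0.4542, -0.1089, 0.2336]
tcp_rot: [2.023, 1.567, -0.479]
ft_force: [-0.3, 0.6, -0.7]
finger_gap: 0.0878
```

```bash
cat > chk.py <<'E'
from h import *
import sys
s,i=snap('wrist',sys.argv[1]+'_raw.png'); big=cv2.resize(i,(1536,1152),interpolation=cv2.INTER_CUBIC)
C=[((.4918,-.0782),.054,.0415),((.5353,-.0462),.054,.0515),((.5878,-.0068),.054,.063),((.6538,.0422),.054,.086),((.4918,-.0782),.075,.027),((.5353,-.0462),.094,.038),((.5878,-.0068),.154,.047),((.6538,.0422),.172,.028)]
for p,z,d in C[:4+int(sys.argv[2])]:
    a=np.linspace(0,6.28,60);q=proj('wrist',np.c_[p[0]+d/2*np.cos(a),p[1]+d/2*np.sin(a),np.full(60,z)],s)*3
    cv2.polylines(big,[q.astype(int)],True,(0,255,0) if z<.06 else (0,0,255),1)
cv2.imwrite('pics/'+sys.argv[1]+'.png',big[0:600,350:1150]);go(.44,.38,.24,36.6)
E
python3 chk.py c1 2
```

```text
t16.2 pos [ 0.4539 -0.1083  0.2323] shift(in aligned tool) [ -0.31 -16.01 -11.2 ] turn [ 0.03 -0.01 -0.02] gap 0.0877 F [ 1.2  0.4 -0.6]
```

View pics/c1.png

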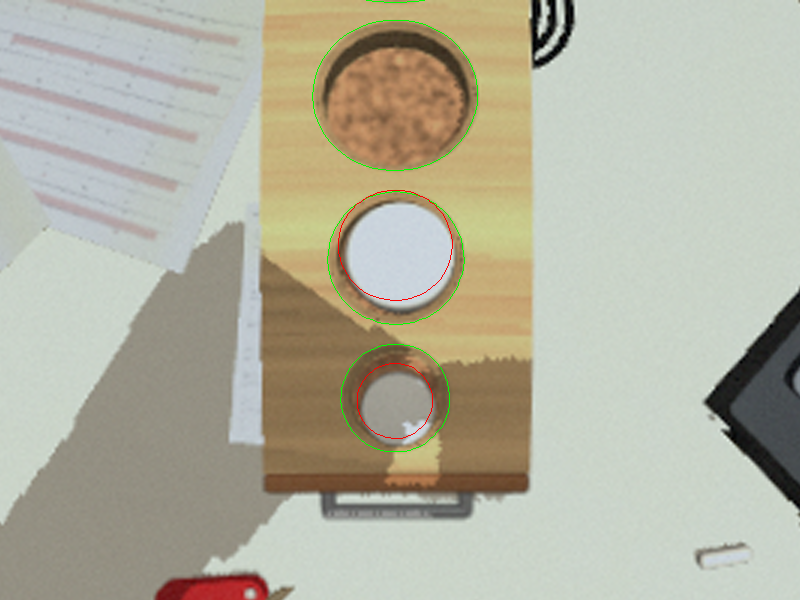

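Both pots sit inside wells 1 and 2, with their lids near the red circles drawn at seated height, 2–3 mm towards the narrow end. On to the vial.

Request:
apply_moves:
  plan:
    - [[0,-0.94,-0.66,0,0,0,-1],[0,-0.94,-0.66,0,0,0,-1],[0,-0.94,-0.66,0,0,0,-1],[0,-0.94,-0.66,0,0,0,-1],[0,-0.94,-0.66,0,0,0,-1]]

```text
clock: 16.65
eef_pos: [0.4489, 0.0375, 0.2305]
tcp_rot: [-0.988, 1.569, 2.797]
ft_force: [1.3, 0.6, 0.6]
finger_gap: 0.0875
```

Request:
apply_moves:
  plan:
    - [[0,-0.94,-0.66,0,0,0,-1],[0,-0.94,-0.66,0,0,0,-1],[0,-0.94,-0.66,0,0,0,-1],[0,-0.94,-0.66,0,0,0,-1],[0,-0.94,-0.66,0,0,0,-1]]

```text
clock: 17.07
eef_pos: [0.4444, 0.181, 0.2305]
tcp_rot: [-0.772, 1.569, 3.013]
ft_force: [1.0, 0.1, 0.6]
finger_gap: 0.0877
```

Request:
apply_moves:
  plan:
    - [[0,-0.94,-0.66,0,0,0,-1],[0,-0.94,-0.66,0,0,0,-1],[0,-0.94,-0.66,0,0,0,-1],[0,-0.94,-0.66,0,0,0,-1],[0,-0.94,-0.66,0,0,0,-1]]

```text
clock: 17.48
eef_pos: [0.4399, 0.3244, 0.2301]
tcp_rot: [-0.475, 1.568, -2.973]
ft_force: [0.3, 0.6, -0.3]
finger_gap: 0.0877
```

Request:
apply_moves:
  plan:
    - [[0,-0.94,-0.66,0,0,0,-1],[0,-0.7,-0.5,0,0,0,-1],[0,0,0,0,0,0,-1],[0,0,0,0,0,0,-1],[0,0,0,0,0,0,-1]]

```text
clock: 17.9
eef_pos: [0.4392, 0.3722, 0.2304]
tcp_rot: [-0.042, 1.568, -2.541]
ft_force: [0.9, -0.9, 0.2]
finger_gap: 0.0875
```

```bash
python3 -c "
from lid import *
s=r.observe();print(s['eef_pos'],(proj('wrist',(.44,.411,.124),s)).round(0))
w=lid((.443,.411),.124,.047,tag='v');go(w[0],w[1],.14,36.6)
cv2.imwrite('pics/v2.png',np.hstack([cv2.resize(cv2.imread('pics/v_raw.png'),(536,402)),cv2.resize(cv2.imread('pics/v.png'),(264,402))]))
"
```

```text
[0.43919922 0.37222323 0.23035868] [[217. 163.]]
lid [0.4412 0.4143] dia mm 45.9
t17.9 pos [0.4396 0.3717 0.2307] shift(in aligned tool) [ 3.63 -1.33 -1.07] turn [ 0.03  0.02 -0.  ] gap 0.0879 F [0.1 0.2 0. ]
```

View pics/v2.png

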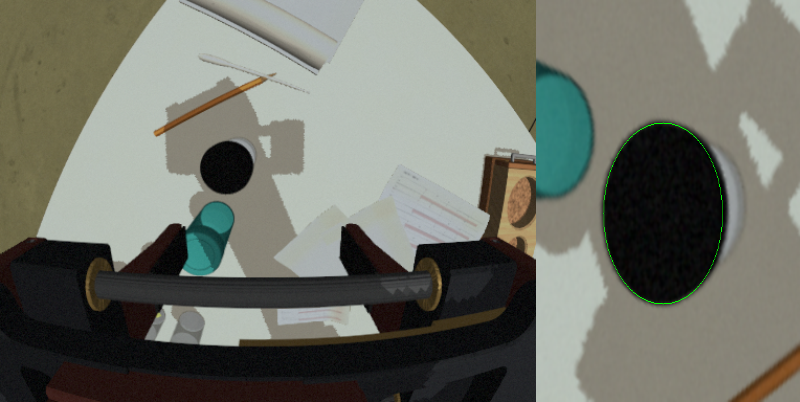

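The vial cap (46 mm circle fit) is at (.441,.414), with the turquoise look-alike clear of the finger line. I align over the vial, then re-measure.

Request:
apply_moves:
  plan:
    - [[0.5,-0.5,-0.4,0,0,0,-1],[0.8,-0.5,-0.4,0,0,0,-1],[0.8,-0.33,-0.27,0,0,0,-1],[0.9,0,0,0,0,0,-1],[0.4,0,0,0,0,0,-1]]

```text
clock: 18.37
eef_pos: [0.4409, 0.4134, 0.1438]
tcp_rot: [0.222, 1.567, -2.279]
ft_force: [-0.9, -0.7, -0.6]
finger_gap: 0.0881
```

Request:
apply_moves:
  plan:
    - [[0,0,0,0,0,0,-1],[0,0,0,0,0,0,-1],[0,0,0,0,0,0,-1]]

```text
clock: 18.62
eef_pos: [0.4421, 0.415, 0.148]
tcp_rot: [3.078, 1.569, 0.577]
ft_force: [0.3, 0.5, 1.1]
finger_gap: 0.0878
```

```bash
python3 -c "
from lid import *
w=lid((.4412,.4143),.124,.047,tag='vv');go(w[0],w[1],.078,36.6)"
```

```text
lid [0.4404 0.414 ] dia mm 44.7
t18.7 pos [0.4421 0.4152 0.1482] shift(in aligned tool) [ 2.81 -0.    0.08] turn [ 0.02 -0.03 -0.  ] gap 0.0877 F [ 1.2  0.5 -0.2]
```

Both wrist heights give the same point, so the 124 mm cap plane holds. Descend and grip.

Request:
apply_moves:
  plan:
    - [[0.6,0,0.06,0,0,0,-1],[0.8,0,0,0,0,0,-1],[0.8,0,0,0,0,0,-1],[0.5,0,0,0,0,0,-1],[0.1,0,0,0,0,0,-1]]

```text
clock: 19.08
eef_pos: [0.4398, 0.4133, 0.0753]
tcp_rot: [0.291, 1.569, -2.21]
ft_force: [-0.2, -0.1, -0.2]
finger_gap: 0.0876
```

Request:
apply_moves:
  plan:
    - [[0,0,0,0,0,0,1],[0,0,0,0,0,0,1],[0,0,0,0,0,0,1],[0,0,0,0,0,0,1],[0,0,0,0,0,0,1]]
  grip_force: 10

```text
clock: 19.5
eef_pos: [0.4404, 0.4146, 0.0775]
tcp_rot: [-3.13, 1.57, 0.653]
ft_force: [-0.4, 0.5, 0.7]
finger_gap: 0.058
```

Request:
apply_moves:
  plan:
    - [[0,0,0,0,0,0,1],[0,0,0,0,0,0,1],[0,0,0,0,0,0,1]]

```text
clock: 19.75
eef_pos: [0.4403, 0.4144, 0.0769]
tcp_rot: [2.739, 1.57, 0.238]
ft_force: [-0.6, -0.8, 2.3]
finger_gap: 0.0461
```

```bash
python3 -c "
from h import *
go(.5878,-.0068,.198,36.6)"
```

```text
t19.8 pos [0.4403 0.4144 0.0769] shift(in aligned tool) [-4.84 17.04  5.31] turn [ 0.03 -0.01 -0.  ] gap 0.0461 F [-0.6 -0.8  2.3]
```

Request:
apply_moves:
  plan:
    - [[-0.4,0,0,0,0,0,1],[-0.8,0,0,0,0,0,1],[-1,0,0,0,0,0,1],[-1,0,0,0,0,0,1],[-1,0.3,0.1,0,0,0,1]]

```text
clock: 20.17
eef_pos: [0.4413, 0.4082, 0.1834]
tcp_rot: [-1.669, 1.569, 2.117]
ft_force: [-0.3, -0.4, -0.5]
finger_gap: 0.0461
```

Request:
apply_moves:
  plan:
    - [[-0.64,0.65,0.2,0,0,0,1],[0,0.95,0.295,0,0,0,1],[0,0.95,0.295,0,0,0,1],[0,0.95,0.295,0,0,0,1],[0,0.95,0.295,0,0,0,1]]

```text
clock: 20.58
eef_pos: [0.4816, 0.2961, 0.1984]
tcp_rot: [2.792, 1.57, 0.293]
ft_force: [-0.2, -1.2, 0.0]
finger_gap: 0.046
```

Request:
apply_moves:
  plan:
    - [[0,0.95,0.295,0,0,0,1],[0,0.95,0.295,0,0,0,1],[0,0.95,0.295,0,0,0,1],[0,0.95,0.295,0,0,0,1],[0,0.95,0.295,0,0,0,1]]

```text
clock: 21.0
eef_pos: [0.5232, 0.1788, 0.1983]
tcp_rot: [2.779, 1.57, 0.279]
ft_force: [0.2, -0.1, -0.1]
finger_gap: 0.0457
```

Request:
apply_moves:
  plan:
    - [[0,0.95,0.295,0,0,0,1],[0,0.95,0.295,0,0,0,1],[0,0.95,0.295,0,0,0,1],[0,0.95,0.295,0,0,0,1],[0,0.95,0.295,0,0,0,1]]

```text
clock: 21.42
eef_pos: [0.5648, 0.0616, 0.1984]
tcp_rot: [2.758, 1.57, 0.258]
ft_force: [0.2, -0.7, -1.7]
finger_gap: 0.0461
```

Request:
apply_moves:
  plan:
    - [[0,0.95,0.295,0,0,0,1],[0,0.65,0.2,0,0,0,1],[0,0.25,0.1,0,0,0,1],[0,0,0,0,0,0,1],[0,0,0,0,0,0,1]]

```text
clock: 21.83
eef_pos: [0.58, 0.0177, 0.1979]
tcp_rot: [-2.11, 1.57, 1.674]
ft_force: [-0.3, 0.5, 0.6]
finger_gap: 0.0462
```

```bash
python3 -c "
from h import *
go(.5878,-.0068,.107,36.6)"; python3 -c "
from lid import *
s=r.observe();e=s['eef_pos'];w=lid(tuple(e[:2]),e[2]+.047,.047,tag='vc');print((w-e[:2]).round(4))"
```

```text
t21.8 pos [0.58   0.0177 0.1979] shift(in aligned tool) [3.64 0.97 0.33] turn [ 0.04 -0.    0.01] gap 0.0462 F [-0.3  0.5  0.6]
lid [0.5842 0.0199] dia mm 49.4
[0.0043 0.0023]
```

Request:
apply_moves:
  plan:
    - [[0.3,0.4,0.15,0,0,0,1],[0.7,0.4,0.15,0,0,0,1],[0.7,0.17,0.08,0,0,0,1],[0.5,0,0,0,0,0,1],[0.2,0,0,0,0,0,1]]

```text
clock: 22.3
eef_pos: [0.586, -0.0083, 0.1353]
tcp_rot: [-0.719, 1.568, 3.065]
ft_force: [-1.2, -0.7, -0.9]
finger_gap: 0.0458
```

Request:
apply_moves:
  plan:
    - [[0,0,0,0,0,0,1],[0,0,0,0,0,0,1],[0,0,0,0,0,0,1]]

```text
clock: 22.55
eef_pos: [0.5877, -0.0076, 0.1385]
tcp_rot: [2.71, 1.569, 0.211]
ft_force: [0.6, -0.4, 0.1]
finger_gap: 0.0458
```

```bash
python3 look.py .5878 -.0068 .107 p9.png
```

```text
t22.6 pos [ 0.5877 -0.0076  0.1385] shift(in aligned tool) [ 1.26 -0.02 -0.02] turn [ 0.05 -0.01 -0.01] gap 0.0458 F [ 0.6 -0.4  0.1]
```

View pics/p9.png

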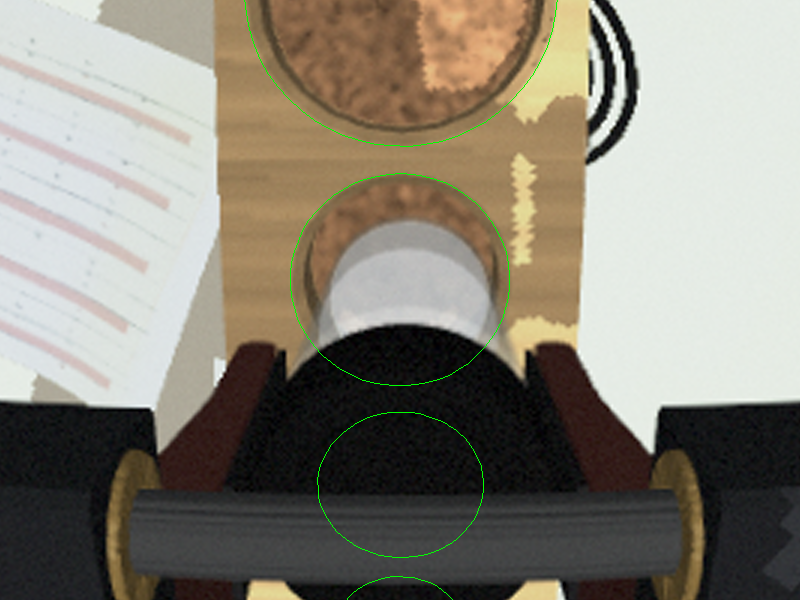

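Vial bottom disc is centred at about (411,302) in the crop, well within the rim (centre (400,280)). Computing the offset.

```bash
python3 -c "
from h import *
s=r.observe();e=s['eef_pos'];k=.047/164*1
p=onz('wrist',np.array((761,602))/3,e[2]-.077,s)[0];print((p-e).round(4),p.round(4))
q=proj('wrist',[[.5878,-.0068,.0615]],s)*3-[350,300];print(q.round(0)); go(e[0]+.5878-p[0],e[1]-.0068-p[1],.107,36.6)"
```

```text
[-0.0008 -0.0037 -0.077 ] [ 0.5869 -0.0114  0.0616]
[[399. 290.]]
t22.6 pos [ 0.5878 -0.0078  0.1386] shift(in aligned tool) [ 1.26 -0.13 -0.14] turn [ 0.05 -0.02 -0.01] gap 0.0461 F [-0.5 -0.1  0.5]
```

Request:
apply_moves:
  plan:
    - [[0.2,-0.12,-0.1,0,0,0,1],[0.4,0,0,0,0,0,1],[0.3,0,0,0,0,0,1],[0.2,0,0,0,0,0,1],[0.08,0,0,0,0,0,1]]

```text
clock: 23.02
eef_pos: [0.5868, -0.0047, 0.1068]
tcp_rot: [-0.572, 1.569, -3.072]
ft_force: [-0.7, 0.4, 12.3]
finger_gap: 0.0461
```

Request:
apply_moves:
  plan:
    - [[0.04,0,0,0,0,0,1],[0.04,0,0,0,0,0,1],[0,0,0,0,0,0,1]]

```text
clock: 23.27
eef_pos: [0.5881, -0.0043, 0.1069]
tcp_rot: [2.598, 1.569, 0.098]
ft_force: [-1.2, -0.2, 4.4]
finger_gap: 0.046
```

Request:
apply_moves:
  plan:
    - [[0.04,0,0,0,0,0,1],[0.02,0,0,0,0,0,1],[0,0,0,0,0,0,1]]

```text
clock: 23.52
eef_pos: [0.5889, -0.0041, 0.1065]
tcp_rot: [2.503, 1.567, 0.004]
ft_force: [-2.2, 0.6, 12.7]
finger_gap: 0.046
```

Contact at 107 mm, exactly floor + grip height. Release, rise and go to the bottle.

Request:
apply_moves:
  plan:
    - [[-0.07,0,0,0,0,0,0.2],[0,0,0,0,0,0,-0.2],[0,0,0,0,0,0,-1],[0,0,0,0,0,0,-1],[0,0,0,0,0,0,-1]]

```text
clock: 23.93
eef_pos: [0.5872, -0.0046, 0.106]
tcp_rot: [-0.679, 1.57, 3.104]
ft_force: [0.4, -0.6, 0.8]
finger_gap: 0.0687
```

Request:
apply_moves:
  plan:
    - [[-0.4,0,0,0,0,0,-1],[-0.9,0,0,0,0,0,-1],[-1,0,0,0,0,0,-1],[-1,0,0,0,0,0,-1],[-1,0,0,0,0,0,-1]]

```text
clock: 24.35
eef_pos: [0.5873, -0.0044, 0.2156]
tcp_rot: [-1.985, 1.571, 1.799]
ft_force: [0.5, -1.1, 0.5]
finger_gap: 0.088
```

Request:
apply_moves:
  plan:
    - [[-1,0,0.3,0,0,0,-1],[-0.2,0.15,0.895,0,0,0,-1],[0,0.15,0.895,0,0,0,-1],[0,0.15,0.895,0,0,0,-1],[0,0.15,0.895,0,0,0,-1]]

```text
clock: 24.77
eef_pos: [0.518, -0.075, 0.2447]
tcp_rot: [2.185, 1.57, -0.314]
ft_force: [0.2, -0.4, 0.1]
finger_gap: 0.0879
```

Request:
apply_moves:
  plan:
    - [[0,0.15,0.895,0,0,0,-1],[0,0.15,0.895,0,0,0,-1],[0,0.15,0.895,0,0,0,-1],[0,0.15,0.895,0,0,0,-1],[0,0.15,0.895,0,0,0,-1]]

```text
clock: 25.18
eef_pos: [0.4395, -0.1571, 0.2445]
tcp_rot: [1.9, 1.57, -0.6]
ft_force: [-0.7, -0.3, 0.1]
finger_gap: 0.0876
```

Request:
apply_moves:
  plan:
    - [[0,0.15,0.895,0,0,0,-1],[0,0.15,0.8,0,0,0,-1],[0,0,0,0,0,0,-1],[0,0,0,0,0,0,-1],[0,0,0,0,0,0,-1]]

```text
clock: 25.6
eef_pos: [0.4115, -0.1873, 0.2444]
tcp_rot: [2.325, 1.57, -0.175]
ft_force: [-0.3, 0.2, 0.5]
finger_gap: 0.088
```

```bash
python3 -c "
from lid import *
s=r.observe();print(s['eef_pos'],(proj('wrist',(.405,-.197,.142),s)).round(0))
w=lid((.405,-.197),.142,.028,tag='b');go(w[0],w[1],.155,36.6)
cv2.imwrite('pics/b2.png',np.hstack([cv2.resize(cv2.imread('pics/b_raw.png'),(536,402)),cv2.resize(cv2.imread('pics/b.png'),(264,264*402//402)).repeat(1,0)[:402] if 0 else cv2.resize(cv2.imread('pics/b.png'),(264,402))]))
"
```

```text
[ 0.41145938 -0.18733287  0.24442708] [[255. 201.]]
lid [ 0.4088 -0.1988] dia mm 29.3
t25.6 pos [ 0.4116 -0.187   0.2443] shift(in aligned tool) [3.57 0.31 0.37] turn [ 0.05 -0.01 -0.01] gap 0.0877 F [ 0.5  0.6 -0.1]
```

View pics/b2.png

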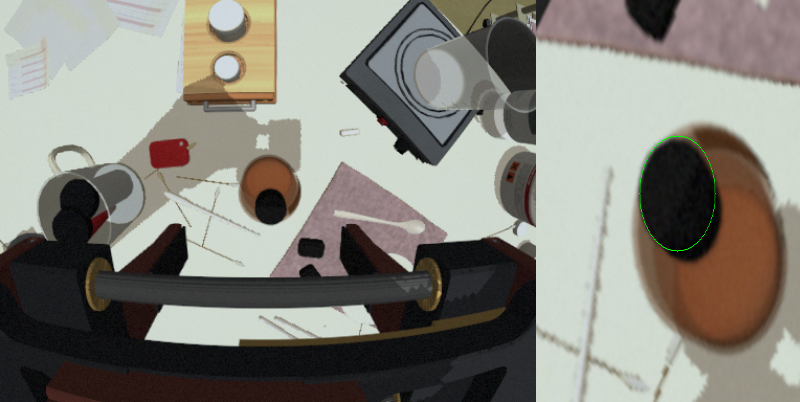

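Cap circle (29 mm) fits at (.409,−.199). The mug with its dark knobs is on the left, near the gripper body's end, so I check their height before going down.

```bash
python3 -c "
from h import *
k=1.5625
def tri(a,da,b,db):
    q=np.linalg.lstsq(np.c_[da[0],-db[0]],b-a,rcond=None)[0];P=a+q[0]*da[0];Q=b+q[1]*db[0];return ((P+Q)/2).round(3),np.linalg.norm(P-Q).round(3)
for S,T in [((612,297),(485,425)),((628,281),(485,425)),((612,297),(491,440)),((628,281),(491,440)),((683,268),(513,474))]:
    print(S,T,tri(*ray('scene',np.array(S)/k),*ray('top',np.array(T)/k)))
s=r.observe();e=s['eef_pos'];M=R.from_euler('xyz',s['tcp_rot']).as_matrix()
# gripper body footprint when at the bottle
for p in [(-.089,-.0375),(-.089,.0375)]: print(np.round(np.array([.4088,-.1988,0])+M@[0,*p],3))
"
```

```text
(612, 297) (485, 425) (array([ 0.283, -0.035,  0.123]), np.float64(0.014))
(628, 281) (485, 425) (array([ 0.277, -0.037,  0.15 ]), np.float64(0.036))
(612, 297) (491, 440) (array([ 0.269, -0.037,  0.128]), np.float64(0.015))
(628, 281) (491, 440) (array([ 0.263, -0.04 ,  0.154]), np.float64(0.007))
(683, 268) (513, 474) (array([ 0.205, -0.074,  0.179]), np.float64(0.008))
[ 0.385 -0.105 -0.   ]
[ 0.325 -0.15  -0.   ]
```

Those reach ≤0.18 m and stand well beyond the body's footprint, whose underside is at ~0.20, so the way is clear.

Request:
apply_moves:
  plan:
    - [[0.4,0.15,0.18,0,0,0,-1],[0.8,0.16,0.19,0,0,0,-1],[0.8,0,0,0,0,0,-1],[0.8,0,0,0,0,0,-1],[0.5,0,0,0,0,0,-1]]

```text
clock: 26.07
eef_pos: [0.4075, -0.199, 0.1589]
tcp_rot: [-1.363, 1.568, 2.422]
ft_force: [0.2, -0.9, 0.0]
finger_gap: 0.0879
```

Request:
apply_moves:
  plan:
    - [[0,0,0,0,0,0,-1],[0,0,0,0,0,0,-1],[0,0,0,0,0,0,-1]]

```text
clock: 26.32
eef_pos: [0.4087, -0.1995, 0.1618]
tcp_rot: [2.775, 1.57, 0.276]
ft_force: [0.3, 0.6, 0.4]
finger_gap: 0.0877
```

```bash
python3 -c "
from lid import *
w=lid((.4088,-.1988),.142,.028,tag='bb');go(w[0],w[1],.117,36.6)"
```

```text
lid [ 0.408  -0.1985] dia mm 28.2
t26.4 pos [ 0.4088 -0.1997  0.1621] shift(in aligned tool) [ 1.8  -0.06 -0.  ] turn [ 0.04 -0.01 -0.01] gap 0.0879 F [ 1.  -0.1 -0.3]
```

Consistent from both heights (28.2 mm cap). Descend and grip with 30 N.

Request:
apply_moves:
  plan:
    - [[0.4,-0.06,0,0,0,0,-0.4],[0.6,0,0,0,0,0,-0.4],[0.5,0,0,0,0,0,-0.4],[0.3,0,0,0,0,0,-0.4],[0,0,0,0,0,0,0]]
  grip_force: 30

```text
clock: 26.78
eef_pos: [0.4063, -0.1982, 0.1151]
tcp_rot: [-1.138, 1.569, 2.646]
ft_force: [0.8, 0.1, 0.1]
finger_gap: 0.0583
```

Request:
apply_moves:
  plan:
    - [[0,0,0,0,0,0,1],[0,0,0,0,0,0,1],[0,0,0,0,0,0,1],[0,0,0,0,0,0,1],[0,0,0,0,0,0,1]]

```text
clock: 27.2
eef_pos: [0.4075, -0.1988, 0.1169]
tcp_rot: [1.852, 1.57, -0.648]
ft_force: [1.5, -0.1, 1.9]
finger_gap: 0.0274
```

Request:
apply_moves:
  plan:
    - [[0,0,0,0,0,0,1],[0,0,0,0,0,0,1],[0,0,0,0,0,0,1]]

```text
clock: 27.45
eef_pos: [0.4076, -0.1988, 0.1169]
tcp_rot: [1.835, 1.57, -0.665]
ft_force: [0.3, -0.1, 6.5]
finger_gap: 0.0276
```

```bash
python3 -c "
from h import *
go(.6538,.0422,.30,36.6)"
```

```text
t27.4 pos [ 0.4076 -0.1988  0.1169] shift(in aligned tool) [ -7.33  -1.87 -13.65] turn [ 0.03 -0.   -0.01] gap 0.0276 F [ 0.3 -0.1  6.5]
```

Request:
apply_moves:
  plan:
    - [[-0.2,0,0,0,0,0,1],[-0.5,0,0,0,0,0,1],[-0.8,0,0,0,0,0,1],[-0.9,0,0,0,0,0,1],[-0.9,0,0,0,0,0,1]]

```text
clock: 27.87
eef_pos: [0.4061, -0.1978, 0.1991]
tcp_rot: [-1.297, 1.568, 2.487]
ft_force: [0.5, -0.8, -4.5]
finger_gap: 0.0276
```

Request:
apply_moves:
  plan:
    - [[-0.9,0,0,0,0,0,1],[-0.9,0,0,0,0,0,1],[-0.9,0,0,0,0,0,1],[-0.8,0,0,0,0,0,1],[-0.4,-0.02,-0.15,0,0,0,1]]

```text
clock: 28.28
eef_pos: [0.4097, -0.1962, 0.2982]
tcp_rot: [1.578, 1.57, -0.923]
ft_force: [0.1, -0.0, -4.6]
finger_gap: 0.0278
```

Request:
apply_moves:
  plan:
    - [[-0.13,-0.05,-0.35,0,0,0,1],[0,-0.08,-0.55,0,0,0,1],[0,-0.1,-0.75,0,0,0,1],[0,-0.11,-0.8,0,0,0,1],[0,-0.11,-0.8,0,0,0,1]]

```text
clock: 28.7
eef_pos: [0.4683, -0.1368, 0.2981]
tcp_rot: [-1.136, 1.568, 2.647]
ft_force: [-0.2, 0.7, -4.9]
finger_gap: 0.0279
```

```bash
python3 -c "
from h import *
go(.6538,.0422,.30,36.6)"
```

```text
t28.7 pos [ 0.4683 -0.1368  0.2981] shift(in aligned tool) [ -0.08  -1.32 -10.22] turn [0.04 0.01 0.03] gap 0.0279 F [-0.2  0.7 -4.9]
```

Request:
apply_moves:
  plan:
    - [[0,-0.1,-0.8,0,0,0,1],[0,-0.1,-0.8,0,0,0,1],[0,-0.1,-0.8,0,0,0,1],[0,-0.1,-0.8,0,0,0,1],[0,-0.1,-0.8,0,0,0,1]]

```text
clock: 29.12
eef_pos: [0.541, -0.0666, 0.2977]
tcp_rot: [-1.042, 1.568, 2.741]
ft_force: [0.7, 0.5, -5.5]
finger_gap: 0.0276
```

Request:
apply_moves:
  plan:
    - [[0,-0.1,-0.8,0,0,0,1],[0,-0.1,-0.8,0,0,0,1],[0,-0.1,-0.8,0,0,0,1],[0,-0.1,-0.8,0,0,0,1],[0,-0.1,-0.8,0,0,0,1]]

```text
clock: 29.53
eef_pos: [0.6136, 0.0033, 0.2974]
tcp_rot: [-0.882, 1.568, 2.901]
ft_force: [0.9, -0.6, -4.0]
finger_gap: 0.0275
```

Request:
apply_moves:
  plan:
    - [[0,-0.1,-0.6,0,0,0,1],[0,-0.05,-0.3,0,0,0,1],[0,0,0,0,0,0,1],[0,0,0,0,0,0,1],[0,0,0,0,0,0,1]]

```text
clock: 29.95
eef_pos: [0.6287, 0.0171, 0.299]
tcp_rot: [-0.153, 1.569, -2.653]
ft_force: [-0.1, -0.6, -4.3]
finger_gap: 0.0272
```

```bash
python3 -c "
from h import *
go(.6538,.0422,.147,36.6)"
```

```text
t29.9 pos [0.6287 0.0171 0.299 ] shift(in aligned tool) [ 6.08 -0.21 -1.41] turn [0.03 0.02 0.  ] gap 0.0272 F [-0.1 -0.6 -4.3]
```

Request:
apply_moves:
  plan:
    - [[0,-0.1,-0.5,0,0,0,1],[0,-0.08,-0.5,0,0,0,1],[0,-0.03,-0.3,0,0,0,1],[0,0,-0.11,0,0,0,1],[0,0,0,0,0,0,1]]

```text
clock: 30.37
eef_pos: [0.6548, 0.0444, 0.2994]
tcp_rot: [-1.965, 1.57, 1.82]
ft_force: [0.3, 0.2, -3.5]
finger_gap: 0.0275
```

Request:
apply_moves:
  plan:
    - [[0.4,0,0,0,0,0,1],[0.8,0,0,0,0,0,1],[0.9,0,0,0,0,0,1],[0.9,0,0,0,0,0,1],[0.7,0,0,0,0,0,1]]

```text
clock: 30.78
eef_pos: [0.6533, 0.0423, 0.2046]
tcp_rot: [-0.232, 1.569, -2.733]
ft_force: [0.4, -0.5, -5.5]
finger_gap: 0.0273
```

Request:
apply_moves:
  plan:
    - [[0.3,0,0,0,0,0,1],[0,0,0,0,0,0,1],[0,0,0,0,0,0,1]]

```text
clock: 31.03
eef_pos: [0.6544, 0.043, 0.1998]
tcp_rot: [-0.557, 1.571, -3.058]
ft_force: [0.8, -0.1, -4.1]
finger_gap: 0.0275
```

```bash
python3 look.py .6538 .0422 .147 p10.png
```

```text
t31.0 pos [0.6544 0.043  0.1998] shift(in aligned tool) [2.11 0.01 0.04] turn [0.03 0.   0.  ] gap 0.0275 F [ 0.8 -0.1 -4.1]
```

Aligned within 1 mm. Descending slowly and watching the force.

Request:
apply_moves:
  plan:
    - [[0.3,0,0.03,0,0,0,1],[0.4,0,0,0,0,0,1],[0.3,0,0,0,0,0,1],[0.3,0,0,0,0,0,1],[0.2,0,0,0,0,0,1]]

```text
clock: 31.5
eef_pos: [0.6533, 0.0426, 0.1607]
tcp_rot: [-0.468, 1.569, -2.968]
ft_force: [-0.9, -0.4, -4.3]
finger_gap: 0.0275
```

Request:
apply_moves:
  plan:
    - [[0.2,0,0,0,0,0,1],[0.15,0,0,0,0,0,1],[0.08,0,0,0,0,0,1],[0.04,0,0,0,0,0,1],[0,0,0,0,0,0,1]]

```text
clock: 31.92
eef_pos: [0.6538, 0.0428, 0.1503]
tcp_rot: [-0.704, 1.571, 3.08]
ft_force: [-0.1, -0.1, -5.1]
finger_gap: 0.0274
```

Request:
apply_moves:
  plan:
    - [[0.03,0,0,0,0,0,1],[0,0,0,0,0,0,1],[0,0,0,0,0,0,1]]

```text
clock: 32.17
eef_pos: [0.6539, 0.0428, 0.1499]
tcp_rot: [2.449, 1.57, -0.051]
ft_force: [-0.0, -0.7, -4.1]
finger_gap: 0.0276
```

Request:
apply_moves:
  plan:
    - [[0.06,0,0,0,0,0,1],[0.04,0,0,0,0,0,1],[0,0,0,0,0,0,1]]

```text
clock: 32.42
eef_pos: [0.6538, 0.0428, 0.1472]
tcp_rot: [1.984, 1.571, -0.516]
ft_force: [-0.5, -0.6, -3.7]
finger_gap: 0.0277
```

Request:
apply_moves:
  plan:
    - [[0.03,0,0,0,0,0,1],[0.02,0,0,0,0,0,1],[0,0,0,0,0,0,1]]

```text
clock: 32.67
eef_pos: [0.6542, 0.0431, 0.1472]
tcp_rot: [2.472, 1.569, -0.028]
ft_force: [-2.3, -0.3, 4.4]
finger_gap: 0.0275
```

Contact at 147 mm, as expected for the floor. Release, rise and retreat for a final look.

Request:
apply_moves:
  plan:
    - [[0,0,0,0,0,0,0.5],[0,0,0,0,0,0,0.3],[0,0,0,0,0,0,0],[0,0,0,0,0,0,0],[0,0,0,0,0,0,-0.2]]

```text
clock: 33.08
eef_pos: [0.6539, 0.0429, 0.1458]
tcp_rot: [2.921, 1.571, 0.421]
ft_force: [-0.2, 1.0, -0.3]
finger_gap: 0.0472
```

Request:
apply_moves:
  plan:
    - [[-0.2,0,0,0,0,0,-0.2],[-0.6,0,0,0,0,0,-0.2],[-1,0,0,0,0,0,-0.2],[-1,0,0,0,0,0,-0.2],[-1,0,0,0,0,0,-0.2]]

```text
clock: 33.5
eef_pos: [0.6536, 0.0429, 0.2421]
tcp_rot: [-1.311, 1.57, 2.472]
ft_force: [0.2, 0.4, 0.7]
finger_gap: 0.0527
```

Request:
apply_moves:
  plan:
    - [[-1,0,0,0,0,0,-0.2],[-1,0,0.5,0,0,0,-0.2],[-1,0,1,0,0,0,-0.2],[0,0,1,0,0,0,-0.2],[0,0,1,0,0,0,-0.2]]

```text
clock: 33.92
eef_pos: [0.5836, -0.0093, 0.3178]
tcp_rot: [2.536, 1.568, 0.037]
ft_force: [-0.1, -0.6, -0.4]
finger_gap: 0.0528
```

Request:
apply_moves:
  plan:
    - [[0,0,1,0,0,0,-0.2],[0,0,1,0,0,0,-0.2],[0,0,1,0,0,0,-0.2],[0,0,1,0,0,0,-0.2],[0,0,1,0,0,0,-0.2]]

```text
clock: 34.33
eef_pos: [0.4825, -0.0848, 0.3162]
tcp_rot: [1.962, 1.57, -0.538]
ft_force: [0.4, -1.5, 1.4]
finger_gap: 0.0531
```

Request:
apply_moves:
  plan:
    - [[0,0,0.5,0,0,0,-0.2],[0,0,0,0,0,0,-0.2],[0,0,0,0,0,0,-0.2],[0,0,0,0,0,0,-0.2]]

```text
clock: 34.67
eef_pos: [0.4742, -0.0911, 0.3162]
tcp_rot: [2.676, 1.57, 0.177]
ft_force: [-0.3, 0.3, -0.3]
finger_gap: 0.0529
```

```bash
python3 chk.py c2 4; python3 -c "
from h import *
s,i=snap('scene','s9.png');C=[((.4918,-.0782),.075,.027),((.5353,-.0462),.094,.038),((.5878,-.0068),.154,.047),((.6538,.0422),.172,.028)]
big=cv2.resize(i,None,fx=4,fy=4,interpolation=cv2.INTER_CUBIC)
for p,z,d in C:
    a=np.linspace(0,6.28,60);q=proj('scene',np.c_[p[0]+d/2*np.cos(a),p[1]+d/2*np.sin(a),np.full(60,z)])*4
    cv2.polylines(big,[q.astype(int)],True,(0,0,255),1)
b=proj('scene',(.57,-.01,.09))[0]*4;x,y=b.astype(int);crop=big[y-300:y+250,x-330:x+330]
w=cv2.resize(cv2.imread('pics/c2.png'),(400,300));c=cv2.resize(crop,(400,333))
cv2.imwrite('pics/fin.png',np.hstack([np.vstack([w,np.zeros((33,400,3),np.uint8)]),c]))"
```

```text
t34.7 pos [ 0.4743 -0.0909  0.3161] shift(in aligned tool) [  3.04 -15.94 -10.13] turn [ 0.05 -0.01 -0.  ] gap 0.0528 F [-0.  -0.3  0.6]
```

View pics/fin.png

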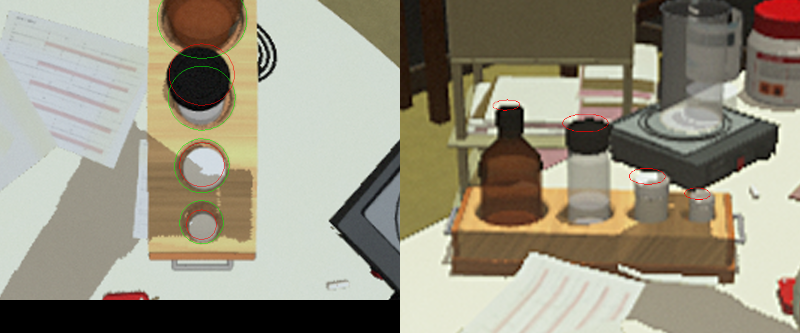

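All four stand upright in their wells, smallest to largest, with tops at the drawn seated heights apart from a small, uniform image offset. The gripper is clear of everything.

```bash
python3 -c "
from h import *
print(r.job_done())"
```

```text
the job is handed in; nothing more can be done
None
```

The caddy is loaded and handed in. The small white pot, the larger cream pot, the black-capped vial and the brown bottle stand in wells 1 to 4. It took about 35 s of the 128 s allowed.

- **Placing:** I carried each one upright, lowered it until the wrist force showed contact, and then let go. The highest reading was about 13 N.
- **Seating:** Contact came within about 1 mm of the expected floor height for the small pot, the vial and the bottle. The cream pot touched about 2 to 5 mm higher than its nominal grip height predicted. The gripper was probably already rising as its fingers closed, and it pressed to 9 N before release. In the later pictures it stands properly in its well.
- **Last pictures:** The final wrist and scene views show all four upright, in order and clear of the gripper. The two pots sit about 2 to 3 mm off centre, still inside their wells.
- **Small disagreement:** In the scene view every top lies slightly below my drawn circles. The shift is about the same for all four, so I put it down to the 2 mm calibration tolerance.
- **Earlier estimates:** My first two-camera positions were up to about 5 mm off the close-up wrist-camera ones, and I used the close-up ones.

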